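# Refit the washed griddle knobs under their bolted guard

### The arm

A 6-joint arm with a two-finger parallel gripper is mounted at the origin on a cart in front of the work surface, level with it; the furniture and walls round the work are solid. World frame = base frame: x ahead of the robot, y to its left, z up, the work surface at z = 0. Lengths are in m, angles in rad, forces in N, time in s.
With the tool pointing down it reaches from about 0.425 to 0.95 m from the base axis. Payload 3.5 kg.
Tool frame: the origin (TCP) lies on the centre line of the jaws, within the pads' length; the fingertips stand tip_extent ahead of it and the grasp point (between the pads) lies 2 mm behind it (tip_extent is the distance from the TCP to the fingertips, in m); z points along the fingers, y is the direction in which the jaws open and shut (so a half turn about z gives the same grasp; the last joint's range is limited). The gripper opens to 85 mm and grips with 20 to 120 N. Pads are 22 mm wide; open, the fingers measure 114 mm over their backs; the gripper's body (76 mm by 85 mm) begins 54 mm behind the grasp point. The pads swing forward as they close: fully open they stand 13 mm farther back than shut.
Start: joints at [0.969, 0.286, 1.577, -0, 1.279, -0.15], TCP at [0.295, 0.607, 0.248] pointing down, gripper open.
Joint ranges: [-2.77, 2.77], [-0.9, 2.22], [0.21, 2.48], [-1.53, 4.67], [0.24, 2.81], [-2.84, 2.84]. Speed limits (rad/s): [2.79, 2.79, 3.14, 3.14, 3.14, 3.14].

### API

Orientations are given as a unit quaternion [x, y, z, w].
In Python, from plant import * gives the robot as it stands.
- The arm moves only by the shell command python3 -m crank 'ROWS' [FORCE]. ROWS is JSON, a list of rows, each a list of 7 numbers: the gripper's target within -1 to 1 (shut at 1, half-way at 0, fully open at -1), then the shift along the tool's x, y, z in cm, then the turn, a rotation vector about the tool's x, y, z in degrees. In form: [[fingers, tx, ty, tz, wx, wy, wz], ...]. A call has 1 to 5 rows; each row shifts and turns the commanded pose from where the row before left it, along the tool's axes as they then stand; what a row does not reach is not made up. A row lasts 1/10 s, in which the tool goes at most 50 mm and 8.59 degrees, less where a joint would pass 70% of its speed; a pose out of reach is approached as far as the arm can. A call is refused whole if a number of a shift passes 5 or a number of a turn 8.59, either way. A call with a gripper value outside its range is refused whole. The fingers move at their own pace and stop on an object; FORCE is the grip in N (left out, the last holds). Time passes only in rows, so rows that do not move let the fingers close. It gives the time, the measured TCP pose, the force and the opening at its end, in the units of the state.
- get_state(): the state, without advancing time (a new reading comes with each control period).
- read_camera(name): name is "scene" or "side" or "wrist"; returns a dict with "color" (384x512x3 uint8, red, green, blue), "vfov" (degrees; the focal length in pixels is half the picture's height over the tangent of half this angle, whatever the lens; pixels are square), "cx", "cy" (the principal point, pixels), "cam_to_world" (4x4, takes a point from camera to world coordinates). Camera axes: x right, y up, looking along -z (the intrinsics and any distortion apply to the point x, -y, -z); pixel columns grow to the right and rows downward; lengths in m; the calibration is good to about 2 mm. A picture is of the moment at which its call begins. There is no depth.
- sign_off(): hands the job in, once; it reports no verdict.
Trained networks look in the newest picture that a camera, given by its name, has taken for a name from the list of things; names that differ only in an ending like _2 or _b are one class to them, and where a whole thing is asked for, a point or a joint stands for the part that bears it (a point fixed in the world has none). Each returns a list of dicts, best first, with "p" (0 to 1); they miss things now and then, are a little off and sometimes report something else, mostly with a low value. They report only what shows in the picture. A call takes as long as a camera call.
- trace(thing, camera): "pixels" (384x512 bool, what is visible of it) and "location" ([column, row] in pixels, amid what is visible of it).
- place_of(thing, camera): "location" ([column, row] in pixels: a listed point, or the origin of a listed thing).
The state is a dict: "time": time; "qpos": joint angles; "dq": joint speeds; "joint_efforts": joint torques, N m; "eef_pos": TCP position; "tcp_rot": TCP orientation; "contact_force": force on the tool from outside, world axes, zero at the start; "wrist_torque": the same for the moment, N m; "opening": opening from 0.0 (shut) to 1.0 (fully open).
Only numpy, scipy, OpenCV 4.12 (cv2) and the standard library are available. Lean on these libraries where they do the work, as an engineer would, in place of code of your own. Each camera call takes 0.05 s, during which the arm holds its last target.

### The job

The griddle's control knobs have been washed and are drying on the chopping board: lift the handle of the brass barrel bolt out of its notch and slide the bolt out, then swing the clear knob guard up until it stands open. Push every knob that is there onto a bare shaft of its own, turning it until it drops home flat on the deck. Then swing the guard fully shut, slide the bolt right in again and lay its handle back down in the notch, without disturbing the other things.

Things in the scene. Friction and masses are not known exactly. Their poses are not given: they have to be found in the camera images.
- griddle: Countertop griddle, fixed, 325 x 410 mm, turned by up to 0.1 rad. Origin on the worktop under the guard's hinge line; its frame g: x away from the robot, y left, z up. Black control deck at z = 60 mm, from x = -123 to 3 mm; behind it the dark cooking plate. Three shafts at x = -40 mm, y = 150.5, 62.5, -25.5 mm; the bolt is to their right.
- guard_hinge (a point): Point on the guard's hinge line (along y of g), at deck height, at the middle of the guard's width. Fixed to the griddle. A wall cabinet hangs over the griddle's back, from x = 0.65 m on (world), 0.48 m up.
- guard (a joint): Clear plastic guard over the shafts: an upside-down tray 83 mm deep, 262 wide, 52 high, hinged at its far edge. 0 = shut; grows as the near edge swings up and back, to 1.75 rad at most; 1.57 = upright. The stiff hinge (0.26 N m) stays where it is left. The bolt must be drawn to raise it; it cannot shut over a knob that is not home.
- guard_tab (a point): Centre of the red pull tab, 24 mm out from the guard's near wall: a lying cylinder, 20 mm in diameter, 22 long along y of g; pinch its ends from above (fingers closing along y of g), tips not over 14 mm past its centre. Guard shut: 107 mm before and 32 above guard_hinge; at 1.6 rad 35 mm behind, 106 above it. Near the wall cabinet (x over 0.57) tip the wrist back to the robot a little.
- bolt (a joint): Brass barrel bolt, rod 10 mm thick, right of the guard. 0 = shot through the steel staple on the guard's right side; grows as it slides out to the right (-y of g), to 0.038 m at most; clear of the guard from 0.033 m on. Slides against 1 N, only while its handle is raised. The handle can lie in a notch at either end, 0 and 0.038.
- bolt_handle (a joint): Turn of the bolt's handle about the bolt's axis. 0 = level, pointing to the robot (-x of g), lying in a notch of the bolt's front wall; grows as it is lifted, to 1.35 rad at most. Above 1.0 rad it is clear of the notch. Let go, it falls by its weight, into a notch if over one. Notch 11 mm wide, stem 7 mm.
- bolt_ball (a point): Centre of the brass ball, 20 mm in diameter, on the end of the bolt's handle, 43 mm from the bolt's axis; handle down: 25 mm above the deck. Pinch it from above, fingers closing along the bolt (y of g): it turns between the pads as the handle swings.
- bolt_axis (a point): Point on the bolt's axis (along y of g), 25 mm above the deck, where the handle stands when the bolt is shot. Fixed to the griddle.
- seat_left (a point): Foot of the left D-shaft: on its axis, at deck height. Steel, 16 mm in diameter, 18 mm high (the last 3 mm a narrower tip), one flat 4 mm off the axis on its +x side; the frame turns with the shaft, z up. The shaft may stand turned by up to 0.5 rad from g and is stiff (0.4 N m): a knob rubbing on it does not turn it.
- seat_mid (a point): Foot of the middle D-shaft: on its axis, at deck height. Steel, 16 mm in diameter, 18 mm high (the last 3 mm a narrower tip), one flat 4 mm off the axis on its +x side; the frame turns with the shaft, z up. The shaft may stand turned by up to 0.5 rad from g and is stiff (0.4 N m): a knob rubbing on it does not turn it.
- seat_right (a point): Foot of the right D-shaft: on its axis, at deck height. Steel, 16 mm in diameter, 18 mm high (the last 3 mm a narrower tip), one flat 4 mm off the axis on its +x side; the frame turns with the shaft, z up. The shaft may stand turned by up to 0.5 rad from g and is stiff (0.4 N m): a knob rubbing on it does not turn it.
- knob_1: Black knob, 70 g, one of up to 3 alike (None: absent). Skirt 60 mm across, 20 high; grip bar on it 48 long (its x), 16 wide, 20 to 42 above the underside; white line at its +x end. Origin: centre of the underside, z up. D-bore 20 deep, flat on +x, 1.2 mm clearance: drops onto any shaft when its x is within 0.2 rad of the shaft's x, underside then on the deck; else it stays up on the shaft's end.
- knob_2: Black knob, 70 g, one of up to 3 alike (None: absent). Skirt 60 mm across, 20 high; grip bar on it 48 long (its x), 16 wide, 20 to 42 above the underside; white line at its +x end. Origin: centre of the underside, z up. D-bore 20 deep, flat on +x, 1.2 mm clearance: drops onto any shaft when its x is within 0.2 rad of the shaft's x, underside then on the deck; else it stays up on the shaft's end.
- knob_3: Black knob, 70 g, one of up to 3 alike (None: absent). Skirt 60 mm across, 20 high; grip bar on it 48 long (its x), 16 wide, 20 to 42 above the underside; white line at its +x end. Origin: centre of the underside, z up. D-bore 20 deep, flat on +x, 1.2 mm clearance: drops onto any shaft when its x is within 0.2 rad of the shaft's x, underside then on the deck; else it stays up on the shaft's end.
- board: Wooden chopping board, 220 x 300 x 22 mm, fixed on the cooktop at the left; the knobs lie on it, right way up. Origin at the centre of its underside, 4 mm above the worktop's level. The microwave overhangs the cooktop from x = 0.575 m on (world), 0.43 m up.
- dish_soap: Bystander: dish soap bottle, 235 mm tall, at the back of the cooktop. Origin under its centre.
- mug: Bystander: green and white mug, 99 mm tall, at the back of the cooktop. Origin at its underside.
- peeler: Bystander: green peeler, 170 mm long, lying on the cooktop behind the board.
- kitchen_timer: Bystander: red and white wind-up timer, 59 mm tall, right of the griddle.
- salt: Bystander: salt shaker, 90 mm tall, right of the griddle.
- pepper: Bystander: pepper shaker, 90 mm tall, right of the griddle.

How it is judged:
By the outcome, as a careful person would: the job done as asked, in the order asked, and still so for the second after the job is handed in, with the robot touching nothing.
Of knob_1, knob_2, knob_3 only 2 to 3 are there at a start; the rules pass over those that are not, and their reading is None.
At some moment in a run one of knob_1, knob_2, knob_3 may be knocked a few centimetres aside while the robot is not near it.
Once in a run the grip may slacken for a moment while it holds something.
It also fails if it takes over 210 s, if anything falls off the work surface, if the arm or the gripper's body presses on something with over 40 N, if the wrist force passes 120 N, or if a joint passes its speed limit or range.

## Working session

There is one attempt and no reset: what is moved stays moved. The work goes in short steps, Python scripts to look and compute and a shell command to move; the robot and the scene stay as the last step left them, time stands still between calls to the robot, and variables do not carry over. Pictures are saved under pics/ and viewed, and the job is handed in when it is done.

I'll start by looking at the workspace and the first pictures.

```bash
ls -la && mkdir -p pics && python3 - <<'E'
from plant import *
import cv2
s=get_state()
for k,v in s.items(): print(k,v)
for n in ["scene","side","wrist"]:
    c=read_camera(n)
    cv2.imwrite(f"pics/{n}0.png",c["color"][:,:,::-1])
    print(n,{k:(v.tolist() if hasattr(v,'tolist') else v) for k,v in c.items() if k!="color"})
E
```

```text
total 12
drwxr-xr-x  3 agent agent 4096 Dec  6 09:50 .
drwxr-xr-x 23 root  root  4096 Dec  6 09:50 ..
drwxr-xr-x  2 agent agent 4096 Dec  6 09:50 pics
time 0.0
qpos [ 9.69027769e-01  2.87174645e-01  1.57815802e+00 -3.39943956e-05
  1.27860152e+00 -1.50002176e-01]
dq [-0.00169146  0.00095941  0.00031805  0.00134886  0.00037044  0.00066535]
joint_efforts [-4.26019342e-04 -4.05980015e+01 -2.92628378e+01 -1.26351761e-04
  5.71697048e-03  4.25025945e-06]
eef_pos [0.29430665 0.60678179 0.24695142]
tcp_rot [ 2.23962260e-01  9.74597114e-01 -1.09499891e-03 -4.14648480e-04]
contact_force [ 0.68913291 -0.68540844  0.37234505]
wrist_torque [-0.01299539  0.03118768  0.005518  ]
opening 1.0017238151896932
scene {'vfov': 56.46298850819382, 'cx': 252.70265336042513, 'cy': 184.0412496851223, 'cam_to_world': [[0.45198461458260586, 0.426309735502122, -0.7835623252790582, -0.59803037273406], [-0.8919434580524176, 0.20405876049207602, -0.40348096597476935, -0.5857219121854449], [-0.01211510702011111, 0.8812604789065197, 0.4724755998983894, 0.7569263699567214], [0.0, 0.0, 0.0, 1.0]]}
side {'vfov': 48.61127888383062, 'cx': 251.5411680359165, 'cy': 188.67681272963006, 'cam_to_world': [[-0.9780418314617857, 0.114745970706422, -0.1739756825464902, 0.23744598193724764], [-0.20832365780321094, -0.5621139411610688, 0.8003931351228978, 1.34204246194587], [-0.005952269345961334, 0.8190612183219343, 0.573675248839116, 1.0754906441270045], [0.0, 0.0, 0.0, 1.0]]}
wrist {'vfov': 69.46917685824124, 'cx': 254.1771406990447, 'cy': 190.10438797827618, 'cam_to_world': [[0.43561610320993405, -0.8535963012407406, -0.2856780795446456, 0.22205514637679752], [0.9001286295415856, 0.41215634033240717, 0.14105176852270176, 0.6428995227345502], [-0.002657236116131937, -0.31859143998532324, 0.9478884077064659, 0.3727415792731865], [0.0, 0.0, 0.0, 1.0]]}
```

View pics/scene0.png

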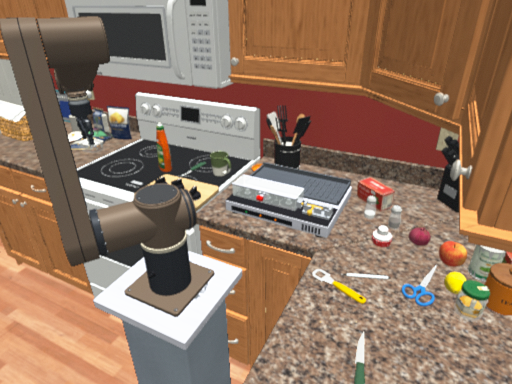

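View pics/side0.png

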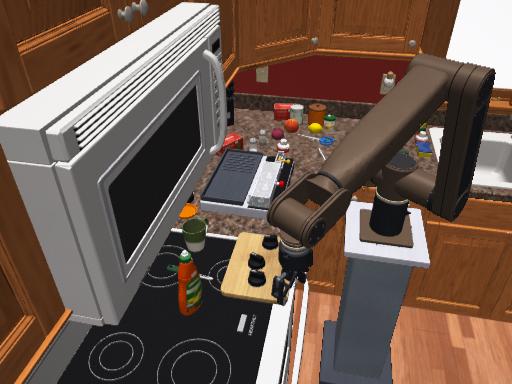

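View pics/wrist0.png

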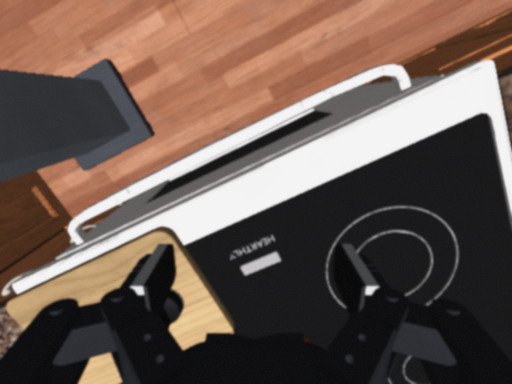

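```bash
cat > h.py <<'E'
from plant import *
import numpy as np, cv2
from scipy.spatial.transform import Rotation as R
from scipy.optimize import least_squares
np.set_printoptions(precision=4,suppress=True)
def cam(n,save=None,crop=None,scale=1):
    c=read_camera(n)
    if save:
        im=c["color"][:,:,::-1]
        if crop: im=im[crop[1]:crop[3],crop[0]:crop[2]]
        if scale!=1: im=cv2.resize(im,None,fx=scale,fy=scale,interpolation=cv2.INTER_CUBIC)
        cv2.imwrite(f"pics/{save}.png",im)
    return c
def K(c):
    f=c["color"].shape[0]/2/np.tan(np.radians(c["vfov"])/2)
    return f,c["cx"],c["cy"]
def proj(c,p):
    M=np.linalg.inv(c["cam_to_world"]); q=M[:3,:3]@np.asarray(p)+M[:3,3]
    f,cx,cy=K(c); return np.array([cx+f*q[0]/-q[2], cy-f*q[1]/-q[2]])
def ray(c,uv):
    f,cx,cy=K(c); M=np.array(c["cam_to_world"])
    d=M[:3,:3]@np.array([(uv[0]-cx)/f,-(uv[1]-cy)/f,-1.]); return M[:3,3],d/np.linalg.norm(d)
def atz(c,uv,z):
    o,d=ray(c,uv); return o+d*(z-o[2])/d[2]
def tri(obs):
    A=np.zeros((3,3));b=np.zeros(3)
    for c,uv in obs:
        o,d=ray(c,uv);P=np.eye(3)-np.outer(d,d);A+=P;b+=P@o
    x=np.linalg.solve(A,b); return x,[np.linalg.norm(proj(c,x)-uv) for c,uv in obs]
E
python3 - <<'E'
from h import *
C={n:cam(n) for n in ["scene","side"]}
names=["griddle","guard_hinge","guard_tab","bolt_ball","bolt_axis","seat_left","seat_mid","seat_right","knob_1","board","dish_soap","mug"]
for t in names:
    obs=[]
    for n in C:
        r=place_of(t,n)
        print(t,n,[(np.round(x["location"],1).tolist(),round(x["p"],2)) for x in r[:4]])
        if r: obs.append((C[n],np.array(r[0]["location"])))
    if len(obs)==2 and t!="knob_1": print("   ",*tri(obs))
f=cv2.resize(C["scene"]["color"][140:250,200:370,::-1],None,fx=4.5,fy=4.5,interpolation=cv2.INTER_CUBIC);cv2.imwrite("pics/s1.png",f)
f=cv2.resize(C["side"]["color"][135:310,190:340,::-1],None,fx=3.4,fy=3.4,interpolation=cv2.INTER_CUBIC);cv2.imwrite("pics/d1.png",f)
E
```

```text
griddle scene [([285.5, 208.6], 0.92), ([222.9, 174.4], 0.63)]
griddle side [([261.5, 189.2], 0.62)]
    [ 0.5183 -0.1539  0.0072] [np.float64(0.10859442193971018), np.float64(0.097450246936504)]
guard_hinge scene [([273.2, 195.2], 0.97)]
guard_hinge side [([256.7, 185.5], 0.89)]
    [ 0.5259 -0.1006  0.0558] [np.float64(1.3369748234720429), np.float64(1.2499783784375265)]
guard_tab scene [([258.8, 196.2], 0.95), ([161.8, 187.0], 0.27)]
guard_tab side [([283.2, 186.0], 0.86), ([255.6, 264.0], 0.41)]
    [ 0.4182 -0.0824  0.0925] [np.float64(1.730759096075488), np.float64(1.557723449226245)]
bolt_ball scene [([309.1, 209.2], 0.53)]
bolt_ball side []
bolt_axis scene [([311.4, 204.1], 0.75)]
bolt_axis side [([278.9, 159.3], 0.67)]
    [ 0.4621 -0.2744  0.0928] [np.float64(0.4975062152960485), np.float64(0.39573585360412344)]
seat_left scene [([190.2, 196.7], 0.47)]
seat_left side []
seat_mid scene [([176.4, 194.1], 0.28)]
seat_mid side [([198.5, 243.2], 0.26)]
    [0.5767 0.3409 0.0145] [np.float64(22.6630449861911), np.float64(29.832331479677073)]
seat_right scene []
seat_right side []
knob_1 scene [([177.4, 189.9], 0.59), ([189.9, 197.7], 0.43), ([158.8, 187.3], 0.38)]
knob_1 side [([251.6, 279.7], 0.73), ([269.7, 246.5], 0.54), ([256.3, 263.7], 0.47), ([253.7, 185.5], 0.26)]
board scene [([178.3, 193.9], 0.6), ([257.4, 200.7], 0.52)]
board side [([258.8, 270.4], 0.92)]
    [ 0.44    0.3116 -0.0039] [np.float64(0.8410092428422415), np.float64(1.035834212641781)]
dish_soap scene [([166.1, 164.8], 0.73)]
dish_soap side [([191.6, 306.7], 0.79), ([286.8, 161.2], 0.18), ([198.4, 243.5], 0.16)]
    [0.6157 0.5201 0.0143] [np.float64(1.56585813416177), np.float64(2.4435310813928384)]
mug scene [([221.7, 174.5], 0.68)]
mug side [([197.3, 242.7], 0.58), ([277.6, 160.4], 0.41), ([256.1, 281.8], 0.29)]
    [0.6831 0.2346 0.0029] [np.float64(1.058565599535907), np.float64(1.3476577770758396)]
```

View pics/s1.png

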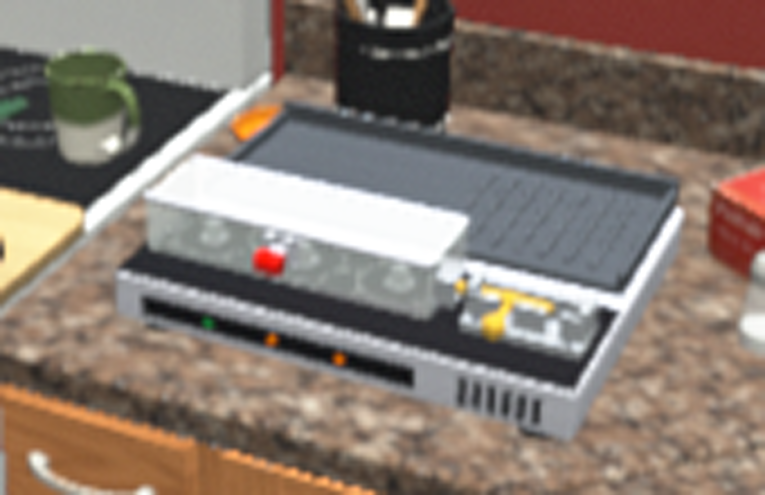

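View pics/d1.png

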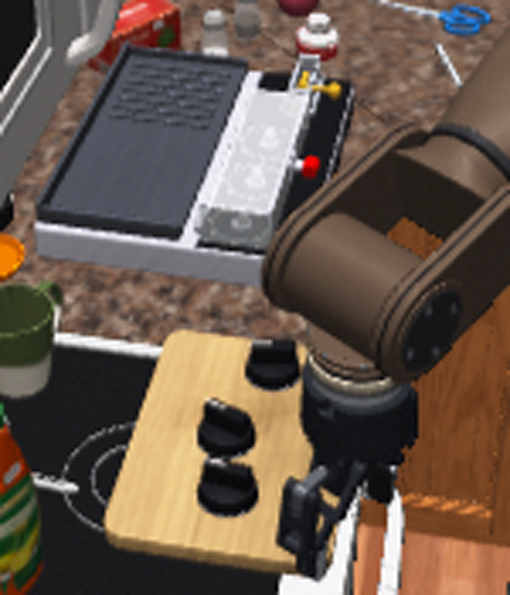

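```bash
python3 -m crank '[[-1,-1.5,-4.7,0,0,0,0],[-1,-1.5,-4.7,0,0,0,0],[-1,-1.5,-4.7,0,0,0,0],[-1,-1.5,-4.7,0,0,0,0],[-1,-1.5,-4.7,0,0,0,0]]'; python3 -m crank '[[-1,-1.5,-4.7,0,0,0,0],[-1,-1.5,-4.7,0,0,0,0],[-1,-1.5,-4.7,0,0,0,0],[-1,0,0,0,0,0,0],[-1,0,0,0,0,0,0]]'
python3 - <<'E'
from h import *
c=cam("wrist","w1"); 
for t in ["knob_1","board"]:
    r=place_of(t,"wrist"); print(t,[(np.round(x["location"],1).tolist(),round(x["p"],2)) for x in r[:5]],[atz(c,x["location"],0.026 if t!="board" else 0.004) for x in r[:5]])
print(np.array(c["cam_to_world"]))
c=cam("side","d2"); 
for t in ["knob_1","board"]:
    r=place_of(t,"side"); print(t,[(np.round(x["location"],1).tolist(),round(x["p"],2)) for x in r[:5]],[atz(c,x["location"],0.026 if t!="board" else 0.004) for x in r[:5]])
E
```

```text
time: 2.45
eef_pos: [0.4081, 0.5025, 0.3287]
tcp_rot: [0.004, 1.0, 0.0, 0.0]
contact_force: [0.5, -0.7, 1.2]
opening: 1.001
time: 2.95
eef_pos: [0.4524, 0.3623, 0.329]
tcp_rot: [0.005, 1.0, 0.0, 0.0]
contact_force: [-0.6, 0.4, 0.6]
opening: 1.002
knob_1 [([272.4, 137.9], 0.9), ([220.9, 150.0], 0.72), ([153.4, 130.5], 0.6)] [array([0.4317, 0.3906, 0.026 ]), array([0.4497, 0.3107, 0.026 ]), array([0.4189, 0.2093, 0.026 ])]
board [([220.5, 130.7], 0.91)] [array([0.4226, 0.3088, 0.004 ])]
[[ 0.0087 -0.9476 -0.3193  0.3716]
 [ 1.      0.0082  0.0026  0.3631]
 [ 0.0001 -0.3193  0.9477  0.4546]
 [ 0.      0.      0.      1.    ]]
knob_1 [([256.6, 264.0], 0.77), ([272.7, 247.7], 0.69), ([256.9, 281.3], 0.64)] [array([0.4448, 0.3153, 0.026 ]), array([0.4044, 0.2238, 0.026 ]), array([0.4281, 0.3925, 0.026 ])]
board [([258.8, 269.6], 0.85), ([190.3, 308.9], 0.19)] [array([0.4363, 0.3186, 0.004 ]), array([0.6136, 0.5277, 0.004 ])]
```

View pics/w1.png

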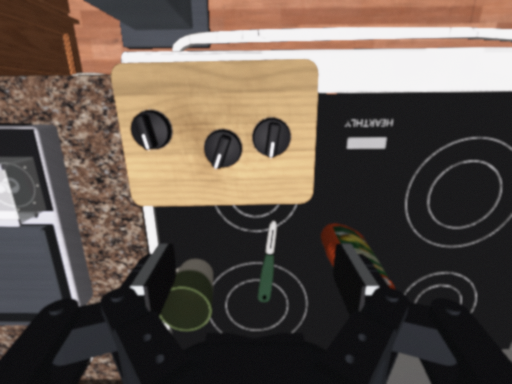

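```bash
python3 -m crank '[[-1,0,-5,0,0,0,0],[-1,0,-5,0,0,0,0],[-1,0,-5,0,0,0,0],[-1,0,-5,0,0,0,0],[-1,0,-5,0,0,0,0]]'; python3 -m crank '[[-1,0,-5,0,0,0,0],[-1,0,-5,0,0,0,0],[-1,0,-5,0,0,0,0],[-1,0,-5,0,0,0,0],[-1,0,-5,0,0,0,0]]';  python3 -m crank '[[-1,0,-5,0,0,0,0],[-1,0,0,0,0,0,0],[-1,0,0,0,0,0,0]]'
python3 - <<'E'
from h import *
c=cam("wrist","w2"); f=cv2.resize(c["color"][:,:,::-1],None,fx=1.5,fy=1.5,interpolation=cv2.INTER_CUBIC);cv2.imwrite("pics/w2.png",f)
Z=dict(griddle=0,guard_hinge=.06,guard_tab=.092,bolt_ball=.085,bolt_axis=.085,seat_left=.06,seat_mid=.06,seat_right=.06)
for t in Z:
    r=place_of(t,"wrist"); print(t,[(np.round(x["location"],1).tolist(),round(x["p"],2)) for x in r[:3]],[atz(c,x["location"],Z[t]) for x in r[:2]])
c2=cam("side","d3"); c3=cam("scene","s3")
for n,cc in [("side",c2),("scene",c3)]:
  for t in Z:
    r=place_of(t,n); print(n,t,[(np.round(x["location"],1).tolist(),round(x["p"],2)) for x in r[:3]],[atz(cc,x["location"],Z[t]) for x in r[:1]])
E
```

```text
time: 3.75
eef_pos: [0.4502, 0.1127, 0.3284]
tcp_rot: [0.002, 1.0, -0.0, 0.0]
contact_force: [0.9, 0.0, 0.1]
opening: 0.998
time: 4.25
eef_pos: [0.4488, -0.1378, 0.3286]
tcp_rot: [0.003, 1.0, -0.0, 0.0]
contact_force: [1.4, 0.6, 0.8]
opening: 0.995
time: 4.55
eef_pos: [0.4487, -0.1869, 0.328]
tcp_rot: [0.004, 1.0, 0.001, -0.0]
contact_force: [-0.2, -0.1, 0.6]
opening: 0.999
griddle [([272.9, 194.0], 0.64)] [array([ 0.5276, -0.1548,  0.    ])]
guard_hinge [] []
guard_tab [([328.2, 140.0], 0.87)] [array([ 0.4215, -0.0904,  0.092 ])]
bolt_ball [([181.8, 141.7], 0.78), ([328.4, 142.4], 0.59)] [array([ 0.4233, -0.2826,  0.085 ]), array([ 0.4257, -0.088 ,  0.085 ])]
bolt_axis [([186.4, 171.1], 0.83)] [array([ 0.4635, -0.2799,  0.085 ])]
seat_left [] []
seat_mid [] []
seat_right [] []
side griddle [([258.2, 188.8], 0.83), ([255.7, 184.2], 0.4)] [array([ 0.5347, -0.1634,  0.    ])]
side guard_hinge [([256.2, 183.6], 0.75)] [array([ 0.5339, -0.1154,  0.06  ])]
side guard_tab [([281.7, 184.9], 0.71)] [array([ 0.4207, -0.081 ,  0.092 ])]
side bolt_ball [([287.6, 162.7], 0.4)] [array([ 0.4227, -0.2688,  0.085 ])]
side bolt_axis [([279.2, 160.4], 0.97), ([281.5, 185.1], 0.35)] [array([ 0.4623, -0.2809,  0.085 ])]
side seat_left [] []
side seat_mid [] []
side seat_right [([286.6, 163.3], 0.25)] [array([ 0.4311, -0.3034,  0.06  ])]
scene griddle [([287.2, 212.1], 0.92)] [array([ 0.5088, -0.1654,  0.    ])]
scene guard_hinge [([273.1, 195.7], 0.91)] [array([ 0.5065, -0.1053,  0.06  ])]
scene guard_tab [([255.5, 196.5], 0.83)] [array([ 0.4223, -0.0713,  0.092 ])]
scene bolt_ball [([307.5, 213.0], 0.4)] [array([ 0.4096, -0.2775,  0.085 ])]
scene bolt_axis [([311.3, 206.0], 0.72)] [array([ 0.4589, -0.2745,  0.085 ])]
scene seat_left [] []
scene seat_mid [] []
scene seat_right [] []
```

View pics/w2.png

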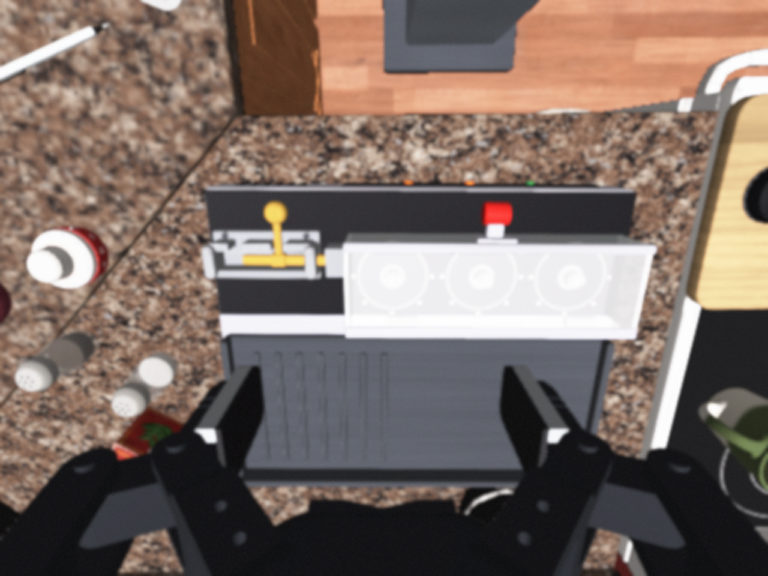

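```bash
python3 - <<'E'
from h import *
c=cam("wrist")
for nm,uv,z in [("frontR",(207,189),.06),("frontL",(634,192),.06),("seatR",(393,277),.075),("seatM",(481,277),.075),("seatL",(570,278),.075),("tab",(498,213),.092),("ball",(275,212),.085),("guardnearR",(347,237),.112),("guardnearL",(655,247),.112),("gfarR",(345,337),.112),("gfarL",(638,337),.112)]:
    print(nm,atz(c,np.array(uv)/1.5-0.17,z))
E
```

```text
frontR [ 0.405  -0.3483  0.06  ]
frontL [0.41   0.0485 0.06  ]
seatR [ 0.4869 -0.1757  0.075 ]
seatM [ 0.4873 -0.0916  0.075 ]
seatL [ 0.4888 -0.0065  0.075 ]
tab [ 0.4238 -0.0852  0.092 ]
ball [ 0.4229 -0.2806  0.085 ]
guardnearR [ 0.44   -0.2153  0.112 ]
guardnearL [0.45   0.0438 0.112 ]
gfarR [ 0.532  -0.2201  0.112 ]
gfarL [0.5334 0.0454 0.112 ]
```

```bash
python3 -m crank '[[-0.2,0.6,-2.4,4.3,0,0,0],[-0.2,0.6,-2.4,4.4,0,0,0],[-0.2,0.7,-2.3,4.4,0,0,0],[-0.2,0.7,-2.3,4.5,0,0,0],[-0.2,0,0,0,0,0,0]]' 30
python3 -m crank '[[-0.2,0,0,0,0,0,0],[-0.2,0,0,0,0,0,0]]'
python3 - <<'E'
from h import *
c=cam("wrist","w3"); s=get_state(); print(s["eef_pos"],s["opening"])
for p in [s["eef_pos"],[0.423,-0.281,.085]]: print(proj(c,p))
r=place_of("bolt_ball","wrist"); print([(x["location"],x["p"]) for x in r]);
for x in r: print(atz(c,x["location"],.085))
r=place_of("bolt_axis","wrist"); print([(x["location"],x["p"]) for x in r]);
for x in r: print(atz(c,x["location"],.085))
E
```

```text
time: 6.45
eef_pos: [0.4181, -0.2782, 0.1468]
tcp_rot: [0.005, 1.0, 0.005, -0.005]
contact_force: [-1.2, 1.3, -0.0]
opening: 0.601
time: 6.65
eef_pos: [0.4235, -0.28, 0.1562]
tcp_rot: [0.003, 1.0, -0.001, 0.002]
contact_force: [0.7, 0.4, 1.0]
opening: 0.602
[ 0.4237 -0.28    0.1566] 0.5972261806323634
[253.9731 260.572 ]
[253.0712 207.1243]
[([255.0, 205.4], 0.81)]
[ 0.4216 -0.2795  0.085 ]
[([254.7, 255.4], 0.89)]
[ 0.4654 -0.2799  0.085 ]
```

View pics/w3.png

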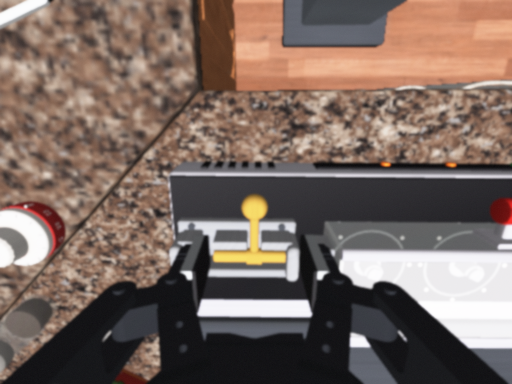

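```bash
python3 -m crank '[[-0.2,0.1,0,2.5,0,0,0],[-0.2,0,0,2.5,0,0,0],[-0.2,0,0,2.3,0,0,0],[-0.2,0,0,0,0,0,0],[-0.2,0,0,0,0,0,0]]' 30
python3 - <<'E'
from h import *
c=cam("wrist","w4"); s=get_state(); print(s["eef_pos"],s["contact_force"])
c=cam("scene","s4",(250,160,370,250),5)
E
```

```text
time: 7.3
eef_pos: [0.4218, -0.2796, 0.0819]
tcp_rot: [0.003, 1.0, -0.0, 0.0]
contact_force: [-0.6, -0.6, 0.5]
opening: 0.6
[ 0.4222 -0.2801  0.0826] [ 0.8984 -0.6659  0.7275]
```

View pics/w4.png

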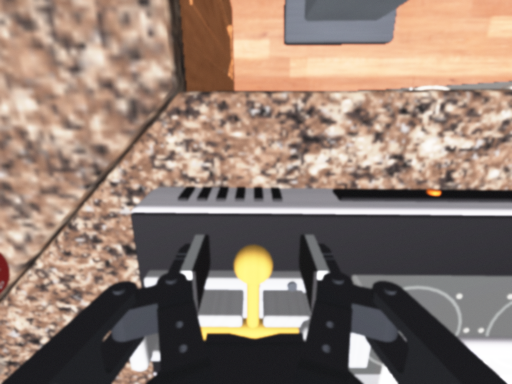

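View pics/s4.png

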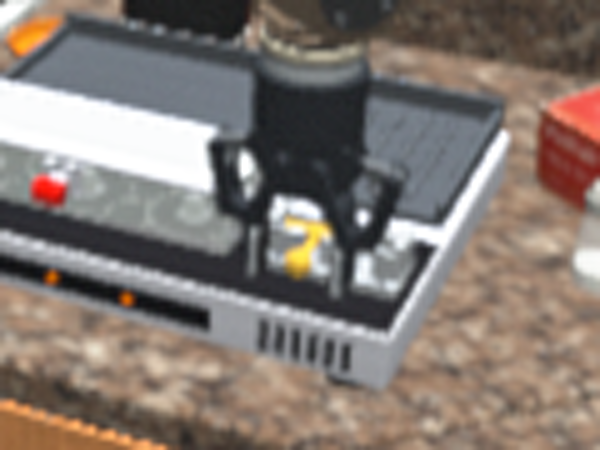

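```bash
python3 -m crank '[[1,0,0,0,0,0,0],[1,0,0,0,0,0,0],[1,0,0,0,0,0,0],[1,0,0,0,0,0,0],[1,0,0,0,0,0,0]]' 30
python3 - <<'E'
from h import *
print("arc from level, deltas (tx,tz) cm (tool x=-xg, tool z=-up):")
prev=(-4.3,0)
for a in np.arange(0.2,1.25,.2):
    q=(-4.3*np.cos(a),4.3*np.sin(a)); print(round(a,2),round(-(q[0]-prev[0]),2),round(-(q[1]-prev[1]),2)); prev=q
E
```

```text
time: 7.9
eef_pos: [0.4217, -0.2802, 0.0817]
tcp_rot: [0.003, 1.0, -0.001, 0.001]
contact_force: [-1.2, -0.6, 4.9]
opening: 0.206
arc from level, deltas (tx,tz) cm (tool x=-xg, tool z=-up):
0.2 -0.09 -0.85
0.4 -0.25 -0.82
0.6 -0.41 -0.75
0.8 -0.55 -0.66
1.0 -0.67 -0.53
1.2 -0.77 -0.39
```

```bash
python3 -m crank '[[1,-0.1,0,-0.85,0,0,0],[1,-0.25,0,-0.8,0,0,0],[1,-0.4,0,-0.75,0,0,0],[1,-0.55,0,-0.65,0,0,0],[1,-0.65,0,-0.55,0,0,0]]'; python3 -m crank '[[1,-0.8,0,-0.4,0,0,0],[1,0,0,0,0,0,0],[1,0,0,0,0,0,0]]'
python3 - <<'E'
from h import *
c=cam("wrist","w5"); c=cam("scene","s5",(250,160,370,250),5)
print(get_state()["contact_force"],get_state()["eef_pos"])
E
```

```text
time: 8.4
eef_pos: [0.4401, -0.28, 0.1173]
tcp_rot: [0.003, 1.0, -0.0, -0.001]
contact_force: [-1.5, -5.4, -1.6]
opening: 0.209
time: 8.7
eef_pos: [0.4484, -0.2802, 0.1213]
tcp_rot: [0.003, 1.0, -0.001, -0.0]
contact_force: [-2.9, -4.5, 2.1]
opening: 0.21
[-2.1391 -4.767   2.2171] [ 0.4483 -0.2802  0.1212]
```

View pics/w5.png

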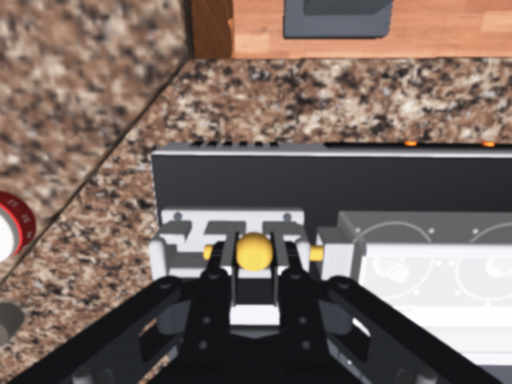

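View pics/s5.png

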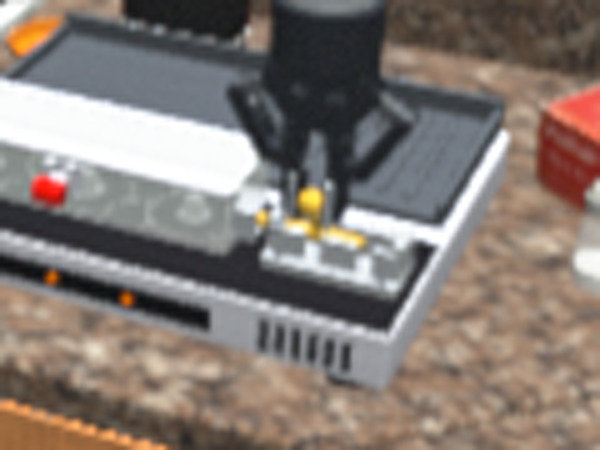

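```bash
python3 -m crank '[[1,0,-1,0,0,0,0],[1,0,-1,0,0,0,0],[1,0,-1,0,0,0,0],[1,0,-0.8,0,0,0,0],[1,0,0,0,0,0,0]]'
python3 - <<'E'
from h import *
c=cam("wrist","w6"); c=cam("scene","s6",(250,160,370,250),5)
print(get_state()["contact_force"],get_state()["eef_pos"])
E
```

```text
time: 9.3
eef_pos: [0.4476, -0.3185, 0.1211]
tcp_rot: [0.004, 1.0, 0.001, -0.001]
contact_force: [-4.9, -0.7, 5.3]
opening: 0.208
[-4.9527 -0.9011  5.1031] [ 0.4478 -0.3184  0.1212]
```

View pics/w6.png

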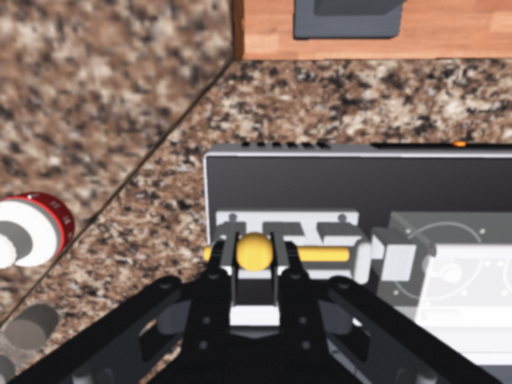

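```bash
python3 -m crank '[[1,0.8,0,0.4,0,0,0],[1,0.65,0,0.55,0,0,0],[1,0.55,0,0.65,0,0,0],[1,0.4,0,0.75,0,0,0],[1,0.25,0,0.8,0,0,0]]'; python3 -m crank '[[1,0.1,0,0.75,0,0,0],[1,0,0,0,0,0,0]]'
python3 - <<'E'
from h import *
c=cam("wrist","w7"); 
print(get_state()["contact_force"],get_state()["eef_pos"])
E
```

```text
time: 9.9
eef_pos: [0.4218, -0.3176, 0.0888]
tcp_rot: [0.004, 1.0, -0.0, 0.0]
contact_force: [4.6, 0.2, 1.7]
opening: 0.205
time: 10.1
eef_pos: [0.4208, -0.3178, 0.0818]
tcp_rot: [0.003, 1.0, -0.0, -0.0]
contact_force: [-0.8, -0.4, 2.3]
opening: 0.211
[0.2585 0.2684 4.0963] [ 0.4208 -0.3178  0.0818]
```

View pics/w7.png

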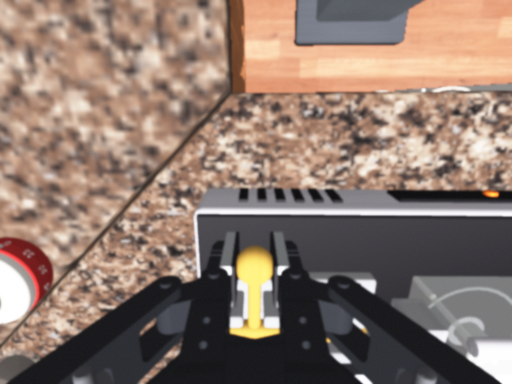

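```bash
python3 -m crank '[[-0.2,0,0,0,0,0,0],[-0.2,0,0,0,0,0,0],[-0.2,0,0,0,0,0,0],[-0.2,0,0,-3,0,0,0],[-0.2,0,0,-4.5,0,0,0]]' 30; python3 -m crank '[[-0.2,0,5,0,0,0,0],[-0.2,0,5,0,0,0,0],[-0.2,0,5,0,0,0,0],[-0.2,0,5,0,0,0,0],[-0.2,0,3.2,0,0,0,0]]';python3 -m crank '[[-0.2,0,0,0,0,0,0],[-0.2,0,0,0,0,0,0]]'
python3 - <<'E'
from h import *
c=cam("wrist","w8"); s=get_state(); print(s["eef_pos"],s["opening"])
r=place_of("guard_tab","wrist"); print([(x["location"],x["p"]) for x in r]);
for x in r: print(atz(c,x["location"],.092))
r=place_of("bolt_ball","wrist");
for x in r: print("ball",atz(c,x["location"],.085),x["p"])
E
```

```text
time: 10.65
eef_pos: [0.4187, -0.3152, 0.1535]
tcp_rot: [0.003, 1.0, 0.004, -0.003]
contact_force: [1.2, -1.4, 0.9]
opening: 0.607
time: 11.15
eef_pos: [0.4212, -0.0825, 0.156]
tcp_rot: [0.003, 1.0, 0.001, -0.001]
contact_force: [-0.5, -0.1, 1.1]
opening: 0.604
time: 11.35
eef_pos: [0.4221, -0.0848, 0.1565]
tcp_rot: [0.002, 1.0, -0.0, -0.0]
contact_force: [0.6, 0.0, -0.6]
opening: 0.599
[ 0.4224 -0.0856  0.1567] 0.5955322194650178
[([248.0, 211.6], 0.85)]
[ 0.4222 -0.0894  0.092 ]
```

View pics/w8.png

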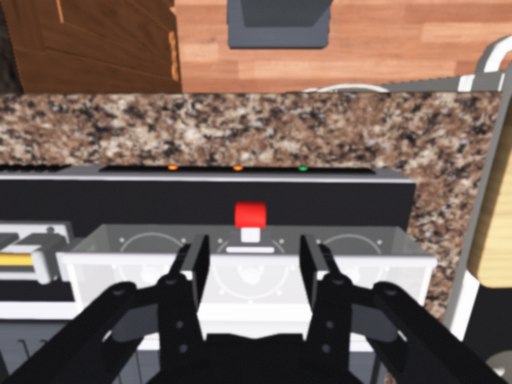

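```bash
python3 -m crank '[[-0.2,0,-0.2,2,0,0,0],[-0.2,0,0,2.1,0,0,0],[-0.2,0,0,2.1,0,0,0],[-0.2,0,0,0,0,0,0],[-0.2,0,0,0,0,0,0]]' 40
python3 - <<'E'
from h import *
c=cam("wrist","w9"); s=get_state(); print(s["eef_pos"],s["opening"],s["contact_force"])
E
```

```text
time: 12.0
eef_pos: [0.4224, -0.0883, 0.0948]
tcp_rot: [0.004, 1.0, 0.0, -0.0]
contact_force: [-0.1, 0.1, -0.1]
opening: 0.597
[ 0.423  -0.0884  0.0956] 0.596237319004172 [-0.957   0.6103  0.595 ]
```

View pics/w9.png

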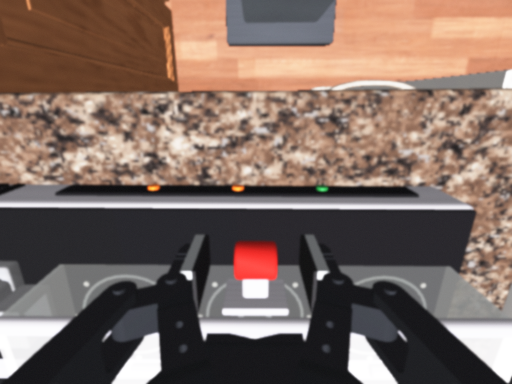

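Tab is centred between the pads at about (256,260). Closing, and working out the arc.

```bash
python3 -m crank '[[1,0,0,0,0,0,0],[1,0,0,0,0,0,0],[1,0,0,0,0,0,0],[1,0,0,0,0,0,0],[1,0,0,0,0,0,0]]' 40
python3 - <<'E'
import numpy as np
r=11.17;a0=np.radians(163.35);p=(r*np.cos(a0),r*np.sin(a0))
for t in np.arange(0.14,1.7,.14):
    q=(r*np.cos(a0-t),r*np.sin(a0-t)); print(round(t,2),"tx %.2f tz %.2f"%(-(q[0]-p[0]),-(q[1]-p[1]))); p=q
E
```

```text
time: 12.55
eef_pos: [0.4232, -0.0878, 0.096]
tcp_rot: [0.004, 1.0, -0.0, 0.001]
contact_force: [-2.0, 1.2, 6.2]
opening: 0.248
0.14 tx -0.55 tz -1.46
0.28 tx -0.75 tz -1.37
0.42 tx -0.93 tz -1.25
0.56 tx -1.10 tz -1.11
0.7 tx -1.24 tz -0.95
0.84 tx -1.36 tz -0.76
0.98 tx -1.46 tz -0.57
1.12 tx -1.52 tz -0.36
1.26 tx -1.56 tz -0.14
1.4 tx -1.56 tz 0.08
1.54 tx -1.53 tz 0.29
1.68 tx -1.48 tz 0.51
```

```bash
python3 -m crank '[[1,-0.55,0,-1.45,0,0,0],[1,-0.75,0,-1.35,0,0,0],[1,-0.95,0,-1.25,0,0,0],[1,-1.1,0,-1.1,0,0,0],[1,0,0,0,0,0,0]]'
python3 - <<'E'
from h import *
c=cam("wrist","w10"); c=cam("scene","s10",(200,140,370,250),4.5); s=get_state(); print(s["eef_pos"],s["opening"],s["contact_force"])
E
```

```text
time: 13.05
eef_pos: [0.4569, -0.0881, 0.1476]
tcp_rot: [0.003, 1.0, -0.0, 0.0]
contact_force: [-1.8, -2.2, 1.4]
opening: 0.245
[ 0.4565 -0.0881  0.1472] 0.24416356092934777 [-2.1479 -2.8441  1.71  ]
```

View pics/s10.png

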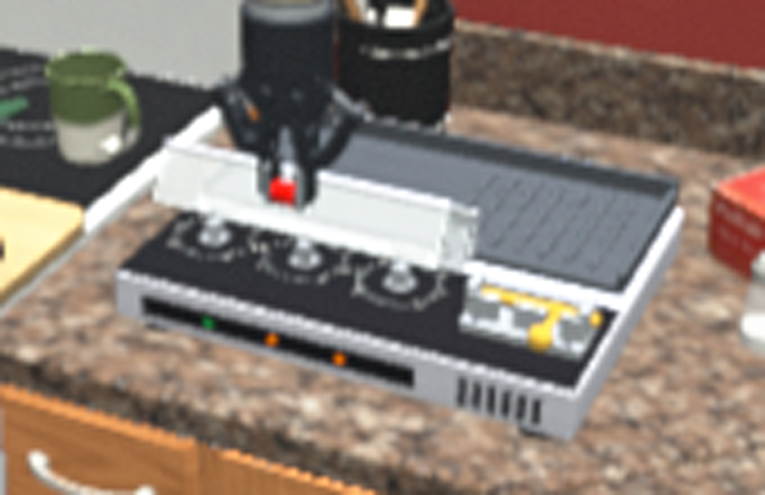

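```bash
python3 -m crank '[[1,-1.25,0,-0.95,0,0,0],[1,-1.35,0,-0.75,0,0,0],[1,-1.45,0,-0.55,0,0,0],[1,-1.5,0,-0.35,0,0,0],[1,0,0,0,0,-8,0]]';python3 -m crank '[[1,-1.55,0,0.1,0,0,0],[1,-1.55,0,0.3,0,0,0],[1,-1.5,0,0.5,0,0,0],[1,-1.4,0,0.7,0,0,0],[1,0,0,0,0,0,0]]'
python3 - <<'E'
from h import *
c=cam("wrist","w11"); c=cam("scene","s11",(200,140,370,250),4.5); s=get_state(); print(s["eef_pos"],s["opening"],s["contact_force"])
E
```

```text
time: 13.65
eef_pos: [0.5144, -0.0889, 0.1728]
tcp_rot: [0.003, 0.997, -0.0, 0.071]
contact_force: [0.2, -0.3, -1.4]
opening: 0.245
time: 14.15
eef_pos: [0.5748, -0.0897, 0.1658]
tcp_rot: [0.003, 0.997, -0.001, 0.071]
contact_force: [0.8, -6.1, 1.9]
opening: 0.245
[ 0.5743 -0.0897  0.1659] 0.246985333133201 [ 1.6813 -5.9306  1.0334]
```

View pics/s11.png

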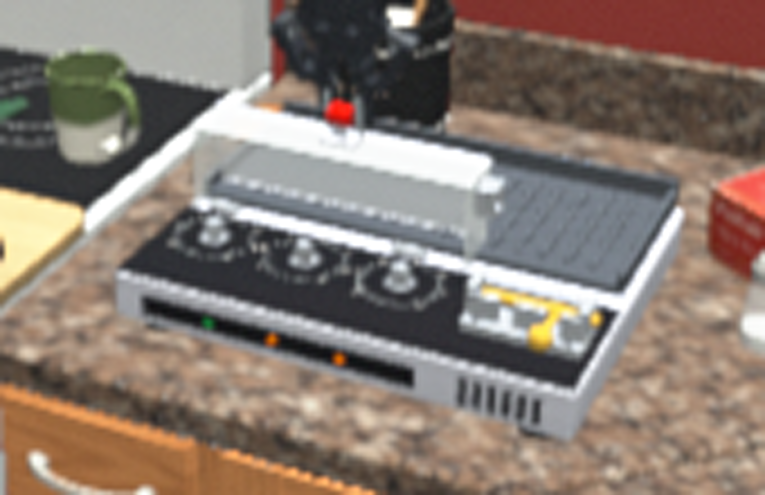

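View pics/w11.png

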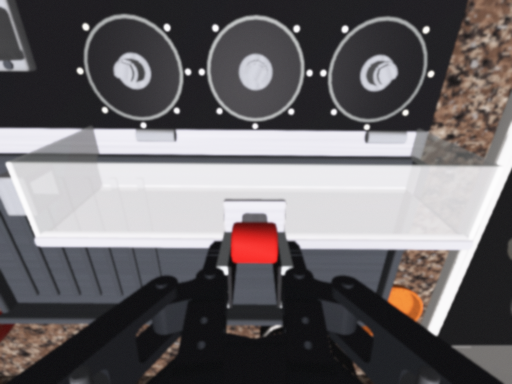

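```bash
python3 -m crank '[[-0.2,0,0,0,0,0,0],[-0.2,0,0,0,0,0,0],[-0.2,0,0,0,0,0,0],[-0.2,0,0,-3,0,0,0],[-0.2,0,0,-3,0,0,0]]' 30;python3 -m crank '[[-0.2,5,0,0,0,8,0],[-0.2,5,0,0,0,0,0],[-0.2,0,0,0,0,0,0],[-0.2,0,0,0,0,0,0]]'
python3 - <<'E'
from h import *
c=cam("wrist","w12");s=get_state(); print(s["eef_pos"],s["opening"],s["tcp_rot"])
cv2.imwrite("pics/w12.png",cv2.resize(c["color"][90:270,130:390,::-1],None,fx=3,fy=3,interpolation=cv2.INTER_CUBIC))
for t in ["seat_left","seat_mid","seat_right","guard_hinge"]:
    r=place_of(t,"wrist"); print(t,[(np.round(x["location"],1),round(x["p"],2),atz(c,x["location"],.06)) for x in r[:2]])
E
```

```text
time: 14.75
eef_pos: [0.5636, -0.0876, 0.2233]
tcp_rot: [0.003, 0.998, 0.001, 0.068]
contact_force: [0.1, 0.1, 1.1]
opening: 0.602
time: 15.15
eef_pos: [0.4641, -0.0871, 0.2168]
tcp_rot: [0.004, 1.0, 0.0, 0.0]
contact_force: [1.1, -0.2, 0.5]
opening: 0.599
[ 0.4654 -0.0876  0.2177] 0.6073853230864792 [ 0.0034  1.     -0.0001  0.0009]
seat_left [(array([334. , 198.7]), 0.74, array([ 0.4889, -0.0004,  0.06  ]))]
seat_mid [(array([254. , 202.7]), 0.47, array([ 0.4931, -0.0874,  0.06  ]))]
seat_right [(array([171., 201.]), 0.5, array([ 0.4905, -0.178 ,  0.06  ]))]
guard_hinge [(array([252. , 238.4]), 0.71, array([ 0.5368, -0.09  ,  0.06  ]))]
```

View pics/w12.png

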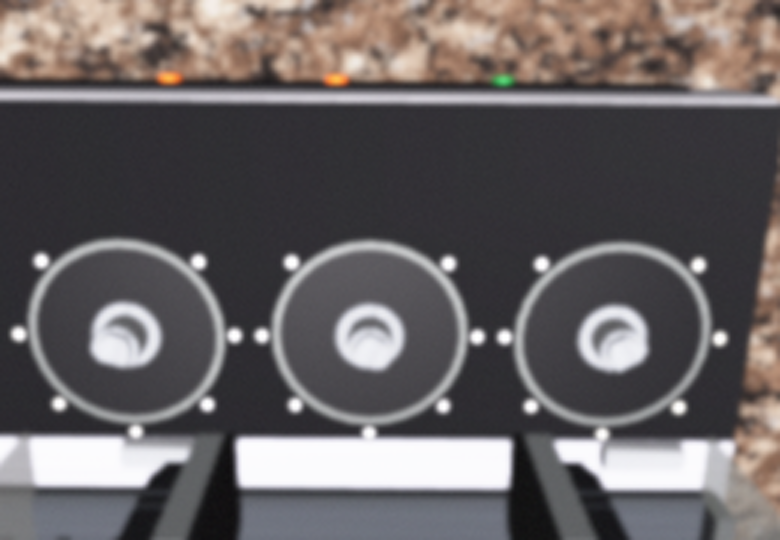

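```bash
python3 -m crank '[[-1,1,-4,-0,0,0,0],[-1,1,-4.8,4,0,0,0],[-1,0,0,4,0,0,0],[-1,0,0,0,0,0,0],[-1,0,0,0,0,0,0]]'
cat > look.py <<'E'
from h import *
import sys
c=cam("wrist");s=get_state(); print(s["eef_pos"],s["opening"],s["tcp_rot"])
np.savez(f"pics/{sys.argv[1]}.npz",**c)
cv2.imwrite(f"pics/{sys.argv[1]}.png",cv2.resize(c["color"][200:340,170:340,::-1],None,fx=4,fy=4,interpolation=cv2.INTER_CUBIC))
for t in ["seat_left","seat_mid","seat_right"]:
    r=place_of(t,"wrist"); print(t,[(np.round(x["location"],1),round(x["p"],2),atz(c,x["location"],.06)) for x in r[:2]])
E
python3 look.py sr
```

```text
time: 15.9
eef_pos: [0.4469, -0.1654, 0.1455]
tcp_rot: [0.003, 1.0, 0.001, -0.001]
contact_force: [0.5, -0.1, 0.1]
opening: 1.005
[ 0.4479 -0.1657  0.1469] 1.0014715884227965 [ 0.003   1.     -0.0003  0.0006]
seat_left [(array([444.1, 246.1]), 0.86, array([ 0.489 , -0.0016,  0.06  ]))]
seat_mid [(array([345. , 249.8]), 0.38, array([ 0.4922, -0.0867,  0.06  ]))]
seat_right [(array([242.7, 247. ]), 0.79, array([ 0.4889, -0.1754,  0.06  ]))]
```

View pics/sr.png

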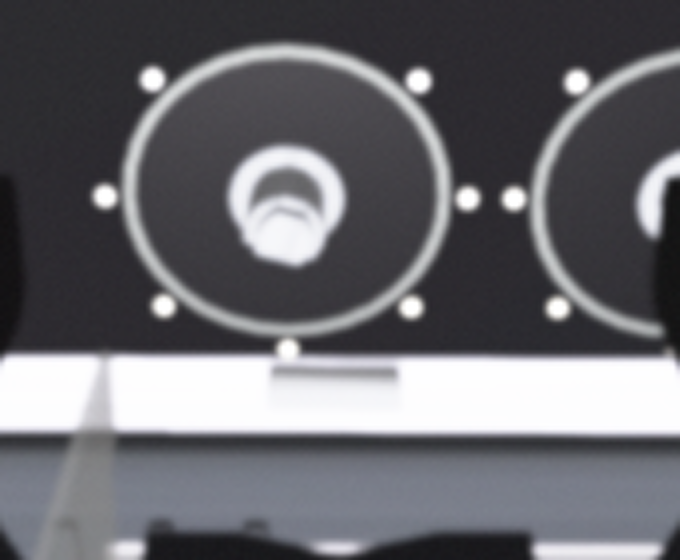

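```bash
python3 -m crank '[[-1,0,4.3,0,0,0,0],[-1,0,4.3,0,0,0,0],[-1,0,0,0,0,0,0],[-1,0,0,0,0,0,0]]' && python3 look.py sm && python3 -m crank '[[-1,0,4.3,0,0,0,0],[-1,0,4.3,0,0,0,0],[-1,0,0,0,0,0,0],[-1,0,0,0,0,0,0]]' && python3 look.py sl
python3 - <<'E'
from h import *
rows=[]
for n,v0,u0 in [("sr",200,170),("sm",200,170),("sl",200,170)]:
    im=np.load(f"pics/{n}.npz")["color"][225:280,215:275,::-1]
    rows.append(cv2.resize(im,None,fx=8,fy=8,interpolation=cv2.INTER_CUBIC)[:,:260*2])
o=np.hstack([r[:, :] for r in rows]); o=cv2.resize(o,(800,int(o.shape[0]*800/o.shape[1])))
cv2.imwrite("pics/sh3.png",o)
E
```

```text
time: 16.5
eef_pos: [0.4482, -0.0788, 0.1471]
tcp_rot: [0.002, 1.0, -0.001, 0.001]
contact_force: [0.5, -1.0, -0.0]
opening: 0.999
[ 0.4482 -0.0796  0.147 ] 1.0005681826972697 [ 0.0026  1.     -0.0007  0.0013]
seat_left [(array([345.3, 248.4]), 0.5, array([0.4931, 0.0004, 0.06  ]))]
seat_mid [(array([243.6, 248.1]), 0.87, array([ 0.4927, -0.0883,  0.06  ])), (array([239.4, 288.2]), 0.2, array([ 0.5347, -0.0928,  0.06  ]))]
seat_right [(array([143.8, 245.4]), 0.79, array([ 0.49  , -0.1751,  0.06  ]))]
time: 17.1
eef_pos: [0.4482, 0.0063, 0.1457]
tcp_rot: [0.003, 1.0, -0.0, 0.0]
contact_force: [0.0, 0.0, 0.0]
opening: 1.002
[0.4482 0.0057 0.1458] 1.0038084529070916 [ 0.0036  1.     -0.0003  0.0002]
seat_left [(array([248.5, 250.2]), 0.58, array([0.4936, 0.0012, 0.06  ]))]
seat_mid [(array([146.7, 246. ]), 0.79, array([ 0.4891, -0.0868,  0.06  ]))]
seat_right [(array([ 43.9, 246.8]), 0.82, array([ 0.4896, -0.176 ,  0.06  ]))]
```

View pics/sm.png

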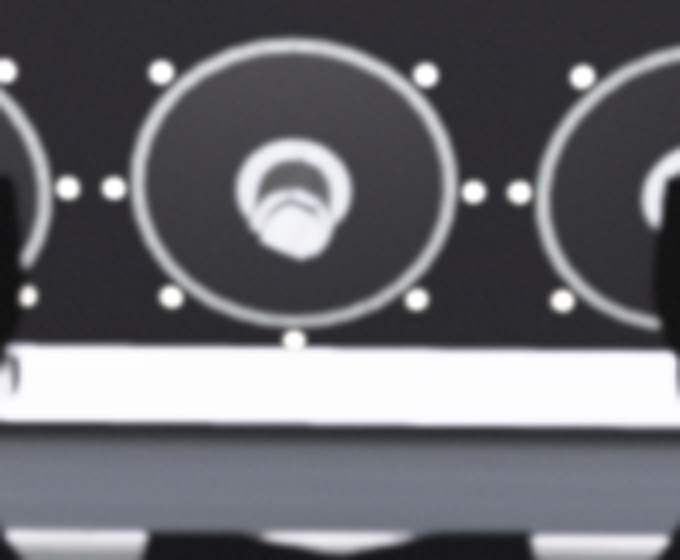

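View pics/sl.png

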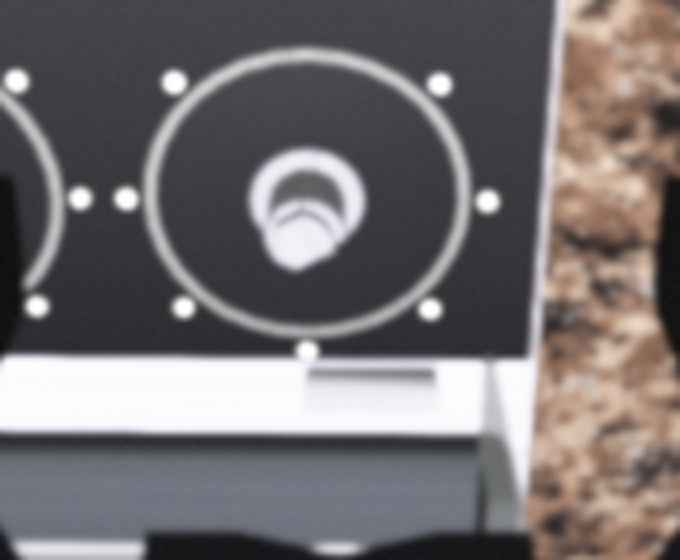

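View pics/sh3.png

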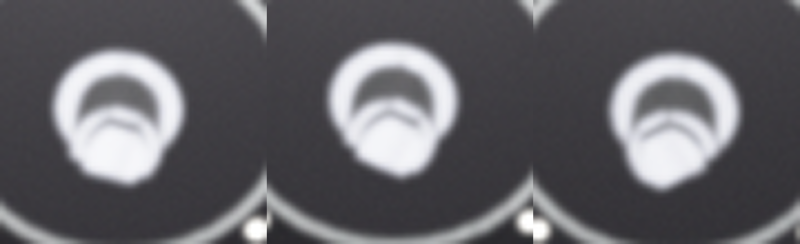

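```bash
cat > fit.py <<'E'
from h import *
S={}
for n in ["sr","sm","sl"]:
    c=dict(np.load(f"pics/{n}.npz")); g=cv2.cvtColor(c["color"],cv2.COLOR_RGB2GRAY)
    c["vfov"]=float(c["vfov"])
    # ring circle: bright pixels at radius ~30-40mm
    uv0={"sr":(241,247),"sm":(243,246),"sl":(246,249)}[n]
    p0=atz(c,uv0,.06)[:2]; pts=[]
    for a in np.linspace(0,2*np.pi,90,endpoint=False):
        prof=[]
        rs=np.arange(.026,.042,.0005)
        for r in rs:
            q=proj(c,[p0[0]+r*np.cos(a),p0[1]+r*np.sin(a),.06])
            prof.append(cv2.getRectSubPix(g,(1,1),(float(q[0]),float(q[1])))[0,0])
        prof=np.array(prof,float); i=prof.argmax(); 
        pts.append([p0[0]+rs[i]*np.cos(a),p0[1]+rs[i]*np.sin(a)])
    pts=np.array(pts)
    f=least_squares(lambda x:np.hypot(pts[:,0]-x[0],pts[:,1]-x[1])-x[2],[*p0,.035],loss="soft_l1",f_scale=.0005)
    ctr=f.x; 
    # silhouette
    x0,y0,w,h=210,220,70,65
    crop=g[y0:y0+h,x0:x0+w]; m=(crop>135).astype(np.uint8)
    nl,lab=cv2.connectedComponents(m); l=lab[int(uv0[1]+9-y0),int(uv0[0]+1-x0)]
    m=(lab==l).astype(np.uint8); cs,_=cv2.findContours(m,cv2.RETR_EXTERNAL,cv2.CHAIN_APPROX_NONE); sil=np.zeros_like(m); cv2.drawContours(sil,cs,-1,1,-1)
    SS=8
    def D(r,fl,z,yaw,cx,cy):
        t=np.linspace(0,2*np.pi,73); P=np.c_[r*np.cos(t),r*np.sin(t)]; P[:,0]=np.minimum(P[:,0],fl)
        Rm=np.array([[np.cos(yaw),-np.sin(yaw)],[np.sin(yaw),np.cos(yaw)]]); P=P@Rm.T
        return np.array([proj(c,[cx+a,cy+b,z]) for a,b in P])
    def render(x):
        yaw,dx,dy,ra,rt=x; im=np.zeros((h*SS,w*SS),np.uint8); cx,cy=ctr[0]+dx,ctr[1]+dy
        def poly(P): cv2.fillConvexPoly(im,np.round(((P-[x0,y0])+.5)*SS*16).astype(np.int32),255,shift=4)
        poly(D(ra,1,.06,0,*ctr[:2]))
        a=D(.008,.004,.06,yaw,cx,cy);b=D(.008,.004,.075,yaw,cx,cy); poly(cv2.convexHull(np.r_[a,b].astype(np.float32))[:,0])
        a=D(rt,.004,.075,yaw,cx,cy);b=D(rt,rt*.5,.078,yaw,cx,cy); poly(cv2.convexHull(np.r_[b,a].astype(np.float32))[:,0])
        return cv2.resize(im,(w,h),interpolation=cv2.INTER_AREA)/255.
    st=cv2.GaussianBlur(sil.astype(float),(0,0),.7)
    cost=lambda x:((cv2.GaussianBlur(render(x),(0,0),.7)-st)**2).sum()
    from scipy.optimize import minimize
    best=None; sc=[]
    for y in np.arange(-.7,.75,.1):
        r=minimize(lambda v:cost([y,*v]),[0,0,.0125,.006],method="Nelder-Mead",options=dict(initial_simplex=np.array([[0,0,.0125,.006],[.001,0,.0125,.006],[0,.001,.0125,.006],[0,0,.0135,.006],[0,0,.0125,.007]]),maxiter=120))
        sc.append((round(y,2),round(r.fun,1)))
        if best is None or r.fun<best[0]: best=(r.fun,y,r.x)
    r=minimize(cost,[best[1],*best[2]],method="Nelder-Mead",options=dict(initial_simplex=np.array([[best[1],*best[2]]]+[np.array([best[1],*best[2]])+np.eye(5)[i]*[.08,.0005,.0005,.0005,.0005][i] for i in range(5)])))
    print(n,"ring",ctr,"fit",r.x,r.fun,sc)
    o=np.dstack([crop]*3); e=cv2.resize(o,None,fx=6,fy=6,interpolation=cv2.INTER_CUBIC)
    cs,_=cv2.findContours((cv2.resize(render(r.x),None,fx=6,fy=6)>.5).astype(np.uint8),cv2.RETR_EXTERNAL,cv2.CHAIN_APPROX_NONE); cv2.drawContours(e,cs,-1,(0,0,255),1); S[n]=e
cv2.imwrite("pics/fit.png",cv2.resize(np.hstack(list(S.values())),None,fx=.63,fy=.63,interpolation=cv2.INTER_AREA))
E
python3 fit.py
```

```text
sr ring [ 0.4908 -0.1766  0.0341] fit [-0.3     0.0009 -0.0003  0.0127  0.0061] 4.246748676615262 [(np.float64(-0.7), np.float64(9.9)), (np.float64(-0.6), np.float64(7.2)), (np.float64(-0.5), np.float64(5.4)), (np.float64(-0.4), np.float64(4.4)), (np.float64(-0.3), np.float64(4.2)), (np.float64(-0.2), np.float64(4.6)), (np.float64(-0.1), np.float64(5.4)), (np.float64(-0.0), np.float64(6.6)), (np.float64(0.1), np.float64(8.6)), (np.float64(0.2), np.float64(10.3)), (np.float64(0.3), np.float64(12.3)), (np.float64(0.4), np.float64(14.1)), (np.float64(0.5), np.float64(15.6)), (np.float64(0.6), np.float64(17.1)), (np.float64(0.7), np.float64(20.3))]
sm ring [ 0.4917 -0.0888  0.0341] fit [-0.5001  0.0008 -0.0002  0.0127  0.0063] 2.1508890905083744 [(np.float64(-0.7), np.float64(4.8)), (np.float64(-0.6), np.float64(3.0)), (np.float64(-0.5), np.float64(2.2)), (np.float64(-0.4), np.float64(2.3)), (np.float64(-0.3), np.float64(3.1)), (np.float64(-0.2), np.float64(4.2)), (np.float64(-0.1), np.float64(5.9)), (np.float64(-0.0), np.float64(7.5)), (np.float64(0.1), np.float64(9.7)), (np.float64(0.2
[... 156 characters left out ...]
oat64(13.5)), (np.float64(0.7), np.float64(12.6))]
sl ring [ 0.4929 -0.0008  0.0341] fit [0.5    0.0007 0.0001 0.0126 0.0063] 2.7069707210440686 [(np.float64(-0.7), np.float64(11.2)), (np.float64(-0.6), np.float64(12.5)), (np.float64(-0.5), np.float64(13.4)), (np.float64(-0.4), np.float64(13.6)), (np.float64(-0.3), np.float64(13.1)), (np.float64(-0.2), np.float64(12.2)), (np.float64(-0.1), np.float64(10.8)), (np.float64(-0.0), np.float64(9.0)), (np.float64(0.1), np.float64(7.6)), (np.float64(0.2), np.float64(6.0)), (np.float64(0.3), np.float64(4.4)), (np.float64(0.4), np.float64(3.3)), (np.float64(0.5), np.float64(2.7)), (np.float64(0.6), np.float64(3.1)), (np.float64(0.7), np.float64(4.3))]
```

View pics/fit.png

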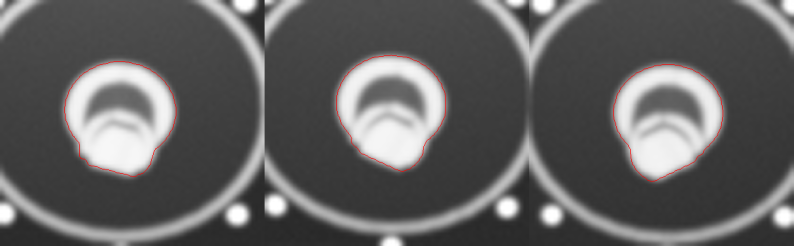

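```bash
python3 -m crank '[[-1,0.5,5,-5,0,0,0],[-1,0.5,5,-5,0,0,0],[-1,0.5,5,0,0,0,0],[-1,0.5,5,0,0,0,0],[-1,0,5,0,0,0,0]]' && python3 -m crank '[[-1,0,4,0,0,0,0],[-1,0,0,0,0,0,0],[-1,0,0,0,0,0,0]]'
cat > knobs.py <<'E'
from h import *
import sys
n=sys.argv[1]
c=cam("wrist");s=get_state(); print(s["eef_pos"],s["opening"],s["tcp_rot"]); np.savez(f"pics/{n}.npz",**c)
cv2.imwrite(f"pics/{n}.png",cv2.resize(c["color"][:,:,::-1],None,fx=1.5,fy=1.5,interpolation=cv2.INTER_CUBIC))
r=place_of("knob_1","wrist")
for x in r: print("origin",np.round(x["location"],1),round(x["p"],2),atz(c,x["location"],.026))
r=trace("knob_1","wrist")
for x in r: print("trace",np.round(x["location"],1),round(x["p"],2),x["pixels"].sum(),atz(c,x["location"],.046))
g=cv2.cvtColor(c["color"],cv2.COLOR_RGB2GRAY)
for x in r:
    m=cv2.dilate(x["pixels"].astype(np.uint8),np.ones((3,3)))
    cs,_=cv2.findContours(m,cv2.RETR_EXTERNAL,cv2.CHAIN_APPROX_NONE); m2=np.zeros_like(m); cv2.drawContours(m2,cs,-1,1,-1); m2=cv2.erode(m2,np.ones((5,5)))
    w=(m2>0)&(g>140); nl,lab,st,ct=cv2.connectedComponentsWithStats(w.astype(np.uint8))
    if nl<2: print("no line"); continue
    l=1+st[1:,4].argmax(); vv,uu=np.nonzero(lab==l); P=np.array([atz(c,(u,v),.068)[:2] for u,v in zip(uu,vv)])
    mu=P.mean(0); w_,V=np.linalg.eigh(np.cov(P.T)); d=V[:,-1]; 
    cen=atz(c,x["location"],.040)[:2]; 
    if d@(mu-cen)<0: d=-d
    print("line centroid px",ct[l],"n",st[l,4],"world",mu,"dir yaw by axis",np.arctan2(d[1],d[0]),"extent",np.sqrt(w_)*3.46)
E
python3 knobs.py k1
```

```text
time: 17.8
eef_pos: [0.4326, 0.2274, 0.2169]
tcp_rot: [0.005, 1.0, 0.0, 0.001]
contact_force: [1.5, -1.2, -0.3]
opening: 0.999
time: 18.1
eef_pos: [0.4329, 0.2664, 0.2159]
tcp_rot: [0.003, 1.0, -0.0, -0.0]
contact_force: [1.0, 0.3, -0.2]
opening: 1.0
[0.433  0.2657 0.2158] 1.0007477019387765 [ 0.0038  1.     -0.0004 -0.0003]
origin [205.  154.7] 0.62 [0.4149 0.2096 0.026 ]
origin [359.7 165.9] 0.6 [0.429  0.3894 0.026 ]
origin [289.5 179.8] 0.59 [0.4455 0.3081 0.026 ]
trace [202.9 157.8] 0.88 2285 [0.4143 0.2108 0.046 ]
trace [293.3 180. ] 0.82 2173 [0.4399 0.3097 0.046 ]
trace [363.5 169.3] 0.78 2413 [0.428  0.3863 0.046 ]
line centroid px [199.9348 175.9239] n 92 world [0.4286 0.2107] dir yaw by axis 0.2069273197451375 extent [0.0048 0.0207]
line centroid px [295.4762 201.5   ] n 84 world [0.4571 0.3098] dir yaw by axis -0.3466068153568179 extent [0.0049 0.0204]
line centroid px [370.1556 187.4556] n 90 world [0.4418 0.3867] dir yaw by axis -0.1260184958648246 extent [0.0047 0.0215]
```

View pics/k1.png

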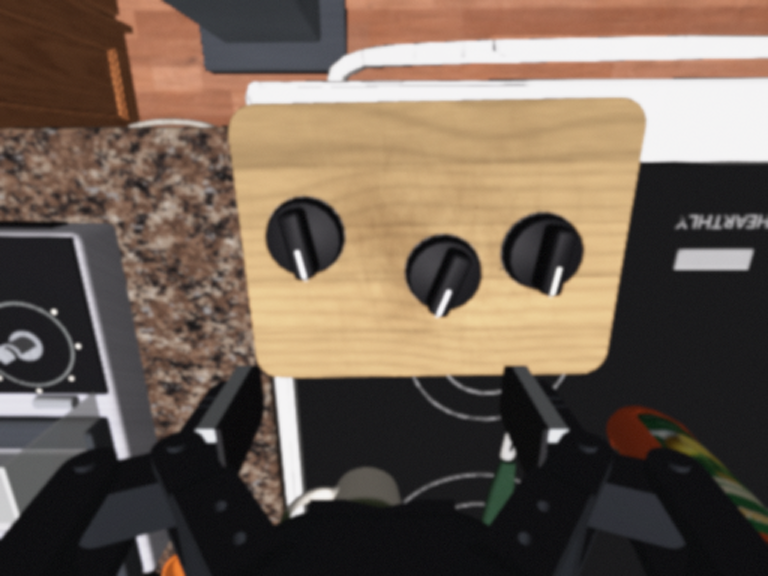

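```bash
python3 -m crank '[[0,0.9,-2.8,3.5,0,0,0],[0,0.9,-2.9,3,0,0,0],[0,0,0,3,0,0,-6],[0,0,0,0,0,0,-6],[0,0,0,0,0,0,0]]' 40 && python3 -m crank '[[0,0,0,0,0,0,0],[0,0,0,0,0,0,0]]'
python3 knobs.py k2
```

```text
time: 18.75
eef_pos: [0.4139, 0.208, 0.1202]
tcp_rot: [-0.1, 0.995, -0.0, -0.001]
contact_force: [0.9, -0.2, 0.2]
opening: 0.504
time: 18.95
eef_pos: [0.4152, 0.2095, 0.1222]
tcp_rot: [-0.1, 0.995, 0.0, 0.001]
contact_force: [0.3, 0.2, -0.3]
opening: 0.5
[0.4151 0.2096 0.1222] 0.4993092973052823 [-0.1004  0.995   0.0001  0.001 ]
origin [357.6 245.2] 0.92 [0.4423 0.3104 0.026 ]
origin [251.9 195.7] 0.83 [0.4148 0.2072 0.026 ]
trace [363.8 251.8] 0.98 3674 [0.4376 0.3069 0.046 ]
trace [250.5 201.2] 0.8 4236 [0.4124 0.2058 0.046 ]
trace [456.  256.8] 0.71 4678 [0.4267 0.384  0.046 ]
no line
line centroid px [252.5828 233.5828] n 151 world [0.4284 0.2108] dir yaw by axis 0.20992976459969967 extent [0.0042 0.0204]
line centroid px [471.6417 288.0083] n 120 world [0.4405 0.387 ] dir yaw by axis -0.1423725913798299 extent [0.0046 0.0188]
```

View pics/k2.png

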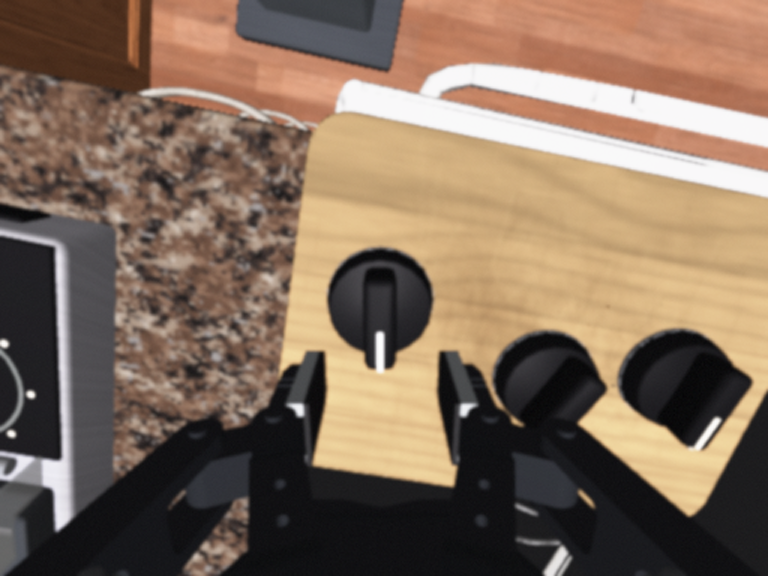

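```bash
python3 -m crank '[[0,0,-0.15,2,0,0,0],[0,0,0,2,0,0,0],[0,0,0,1.5,0,0,0],[0,0,0,0,0,0,0],[0,0,0,0,0,0,0]]' 40 && python3 - <<'E'
from h import *
c=cam("wrist","w13"); s=get_state(); print(s["eef_pos"],s["opening"],s["contact_force"])
E
```

```text
time: 19.6
eef_pos: [0.4148, 0.2084, 0.0665]
tcp_rot: [-0.101, 0.995, 0.0, 0.0]
contact_force: [0.7, 0.2, 0.6]
opening: 0.502
[0.4153 0.2085 0.067 ] 0.49898039608000605 [0.2495 0.0199 0.7361]
```

View pics/w13.png

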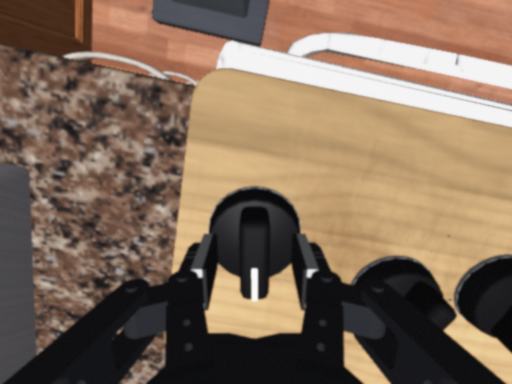

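Bar centred between the pads (white line at (255,283)). Gripping and lifting.

```bash
python3 -m crank '[[1,0,0,0,0,0,0],[1,0,0,0,0,0,0],[1,0,0,0,0,0,0],[1,0,0,0,0,0,0],[1,0,0,0,0,0,0]]' 50 && python3 -m crank '[[1,0,0,-2,0,0,0],[1,0,0,-3,0,0,0],[1,0,0,-3,0,0,0],[1,0,0,0,0,0,0]]' && python3 - <<'E'
from h import *
c=cam("wrist","w14"); s=get_state(); print(s["eef_pos"],s["opening"],s["contact_force"])
c=cam("side","d14")
E
```

```text
time: 20.15
eef_pos: [0.4156, 0.2085, 0.0674]
tcp_rot: [-0.101, 0.995, 0.0, 0.001]
contact_force: [-0.2, 0.2, 5.8]
opening: 0.173
time: 20.55
eef_pos: [0.4172, 0.2089, 0.1502]
tcp_rot: [-0.101, 0.995, 0.001, 0.004]
contact_force: [0.7, -0.3, 0.2]
opening: 0.173
[0.4158 0.2085 0.1479] 0.17442413498496206 [ 0.3531  0.2287 -1.5732]
```

View pics/w14.png

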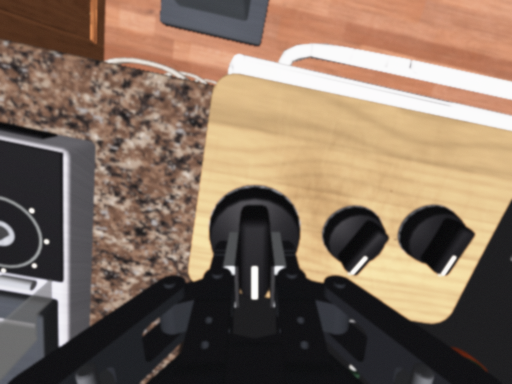

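```bash
cat > inhand.py <<'E'
from h import *
import sys
c=cam("wrist"); s=get_state(); p=np.array(s["eef_pos"]); Rm=R.from_quat(s["tcp_rot"]).as_matrix()
g=cv2.cvtColor(c["color"],cv2.COLOR_RGB2GRAY)
T=float(sys.argv[2]) if len(sys.argv)>2 else .041
im=cv2.resize(c["color"][150:330,160:350,::-1],None,fx=4,fy=4,interpolation=cv2.INTER_CUBIC)
def pt(x,y,z): return proj(c,p+Rm@np.array([x,y,z]))
for off,col in [(-.002,(255,0,0)),(0,(0,255,0)),(.002,(0,0,255))]:
    for zz in [T-.020,T]:
        t=np.linspace(0,2*np.pi,100); P=np.array([pt(off+.03*np.cos(a),.03*np.sin(a),zz) for a in t]); cv2.polylines(im,[np.int32(((P-[160,150])+.5)*4)],True,col,1)
P=np.array([pt(x,y,T-.042) for x,y in [(-.024,-.008),(-.024,.008),(.024,.008),(.024,-.008)]]); cv2.polylines(im,[np.int32(((P-[160,150])+.5)*4)],True,(0,255,255),1)
cv2.imwrite(f"pics/{sys.argv[1]}.png",im); print(p,s["opening"],s["contact_force"])
E
python3 inhand.py ih1
```

```text
[0.4137 0.208  0.145 ] 0.1736821195787394 [-0.6788 -0.2683 -1.1181]
```

View pics/ih1.png

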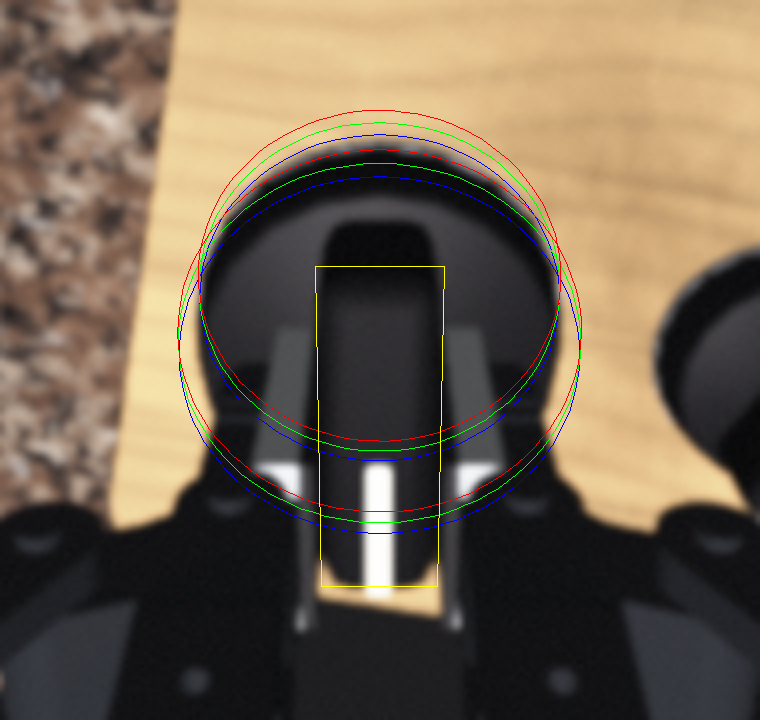

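```bash
python3 -m crank '[[1,-0.66,-4.4,-0.7,0,0,0],[1,-0.66,-4.4,-0.7,0,0,0],[1,-0.66,-4.4,0,0,0,0],[1,-0.66,-4.4,0,0,0,0],[1,-0.66,-4.4,0,0,0,0]]' && python3 -m crank '[[1,0,0,0,0,0,-8.5],[1,0,0,0,0,0,-8.55],[1,0,0,0,0,0,0],[1,0,0,0,0,0,0],[1,0,0,0,0,0,0]]' && python3 - <<'E'
from h import *
s=get_state(); print(s["eef_pos"],s["tcp_rot"],s["opening"],s["qpos"])
a=R.from_quat(s["tcp_rot"]).as_matrix(); print(np.arctan2(a[1,1],a[0,1])-np.pi/2)
d=np.array([.491,-.0008,.16])-s["eef_pos"]; print(a.T@d*100)
E
python3 inhand.py ih2
```

```text
time: 21.2
eef_pos: [0.4902, -0.0021, 0.1579]
tcp_rot: [-0.101, 0.995, 0.001, -0.002]
contact_force: [1.4, 0.5, -1.2]
opening: 0.173
time: 21.7
eef_pos: [0.4906, -0.0002, 0.1592]
tcp_rot: [-0.247, 0.969, 0.0, -0.001]
contact_force: [-0.1, -0.3, -1.3]
opening: 0.177
[ 0.4906 -0.0002  0.1592] [-0.2468  0.9691  0.0004 -0.0008] 0.17702413490310914 [-0.2076 -0.0284  2.0972 -0.      1.0745 -2.2771]
0.4987499440084884
[-0.0045 -0.0679 -0.076 ]
[ 0.4908 -0.0002  0.1595] 0.16898424008059734 [-0.133  -0.5328 -0.4449]
```

View pics/ih2.png

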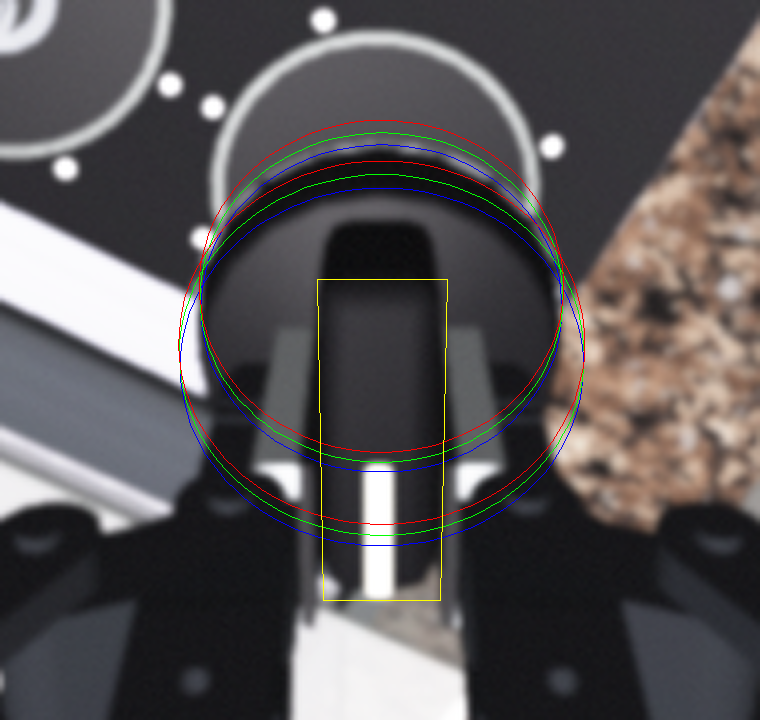

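```bash
cat > ring.py <<'E'
from h import *
import sys
def ringfit(c,p0,amin=-np.pi,amax=np.pi,r0=.0341):
    g=cv2.cvtColor(c["color"],cv2.COLOR_RGB2GRAY); pts=[]
    for a in np.linspace(amin,amax,80):
        rs=np.arange(r0-.005,r0+.005,.0003); 
        prof=np.array([cv2.getRectSubPix(g,(1,1),tuple(map(float,proj(c,[p0[0]+r*np.cos(a),p0[1]+r*np.sin(a),.06]))))[0,0] for r in rs],float)
        i=prof.argmax()
        if prof[i]>110 and 2<i<len(rs)-3: pts.append([p0[0]+rs[i]*np.cos(a),p0[1]+rs[i]*np.sin(a)])
    pts=np.array(pts); f=least_squares(lambda x:np.hypot(pts[:,0]-x[0],pts[:,1]-x[1])-r0,p0[:2],loss="soft_l1",f_scale=.0003)
    return f.x,len(pts),np.sqrt(np.median(f.fun**2))
if __name__=="__main__":
    c=cam("wrist"); s=get_state(); print(s["eef_pos"])
    p0=[float(v) for v in sys.argv[1:3]]; a0,h=float(sys.argv[3]),float(sys.argv[4])
    x=ringfit(c,p0,a0-h,a0+h); x=ringfit(c,x[0],a0-h,a0+h); print("ring",*x)
E
python3 ring.py .4929 -.0008 3.64 1.2; python3 ring.py .4929 -.0008 3.64 0.9
```

```text
[ 0.491  -0.0002  0.1598]
ring [ 0.4928 -0.0004] 72 0.00010730893535348146
[ 0.4911 -0.0003  0.16  ]
ring [ 0.4928 -0.0004] 76 0.00013498596246631697
```

```bash
python3 -m crank '[[1,-0.12,-0.1,1.5,0,0,0],[1,0,0,1.3,0,0,0],[1,0,0,0.8,0,0,0],[1,0,0,0,0,0,0],[1,0,0,0,0,0,0]]' && python3 -m crank '[[1,0,0,0.3,0,0,0],[1,0,0,0.3,0,0,0],[1,0,0,0.3,0,0,0],[1,0,0,0,0,0,0]]' && python3 - <<'E'
from h import *
s=get_state(); print(s["eef_pos"],s["tcp_rot"],s["opening"],s["contact_force"],s["wrist_torque"])
E
```

```text
time: 22.35
eef_pos: [0.4927, -0.0009, 0.124]
tcp_rot: [-0.247, 0.969, 0.0, -0.0]
contact_force: [0.4, -0.6, -0.7]
opening: 0.172
time: 22.75
eef_pos: [0.4924, -0.0009, 0.1147]
tcp_rot: [-0.248, 0.969, 0.0, -0.0]
contact_force: [-0.1, -0.2, -0.6]
opening: 0.175
[ 0.4924 -0.0009  0.1147] [-0.2475  0.9689  0.0002 -0.0004] 0.17452001205192913 [-0.0604 -0.2245 -0.5794] [0.011  0.0834 0.0113]
```

```bash
python3 -m crank '[[1,0,0,0.4,0,0,0],[1,0,0,0.4,0,0,0],[1,0,0,0.3,0,0,0],[1,0,0,0.2,0,0,0],[1,0,0,0,0,0,0]]' && python3 inhand.py ih3
```

```text
time: 23.25
eef_pos: [0.4925, -0.0009, 0.1019]
tcp_rot: [-0.248, 0.969, 0.0, -0.0]
contact_force: [-0.3, -0.5, -0.6]
opening: 0.173
[ 0.4925 -0.0009  0.1018] 0.17768532155802963 [-0.5922  0.617  -0.9346]
```

View pics/ih3.png

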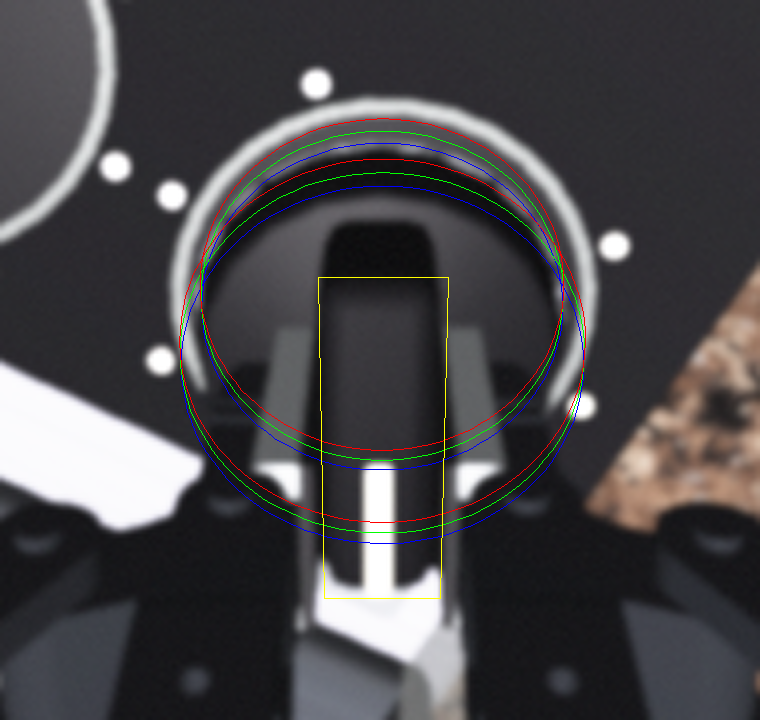

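```bash
python3 -m crank '[[1,0,0,0.15,0,0,0],[1,0,0,0,0,0,0]]' && python3 -m crank '[[1,0,0,0.15,0,0,0],[1,0,0,0,0,0,0]]'
```

```text
time: 23.5
eef_pos: [0.4926, -0.0009, 0.1017]
tcp_rot: [-0.248, 0.969, 0.0, -0.001]
contact_force: [-5.9, 0.9, 7.1]
opening: 0.172
time: 23.7
eef_pos: [0.4926, -0.0009, 0.1018]
tcp_rot: [-0.248, 0.969, 0.0, -0.001]
contact_force: [-9.5, 0.8, 15.5]
opening: 0.169
```

```bash
python3 -m crank '[[1,0,0,-0.3,0,0,0],[0,0,0,0,0,0,0],[0,0,0,0,0,0,0],[0,0,0,0,0,0,0],[0,0,0,0,0,0,0]]' && python3 -m crank '[[0,0,0,-2.5,0,0,0],[0,0,0,-3.5,0,0,0],[0,0,0,-3.5,0,0,0],[0,0,0,0,0,0,0]]'&& python3 - <<'E'
from h import *
c=cam("wrist","w15"); cam("side","d15",(190,135,340,310),3.4)
s=get_state(); print(s["eef_pos"])
r=place_of("knob_1","wrist")
for x in r: print(np.round(x["location"],1),round(x["p"],2),atz(c,x["location"],.06))
E
```

```text
time: 24.2
eef_pos: [0.4928, -0.001, 0.102]
tcp_rot: [-0.247, 0.969, -0.0, -0.0]
contact_force: [-0.5, -0.3, -0.0]
opening: 0.501
time: 24.6
eef_pos: [0.4964, -0.0016, 0.2032]
tcp_rot: [-0.248, 0.969, -0.003, 0.006]
contact_force: [0.6, -0.5, 0.0]
opening: 0.503
[ 0.4935 -0.0011  0.1981]
[492.2 257.4] 0.88 [0.4484 0.2711 0.06  ]
[256.2 177.2] 0.62 [ 0.4937 -0.0028  0.06  ]
```

View pics/w15.png

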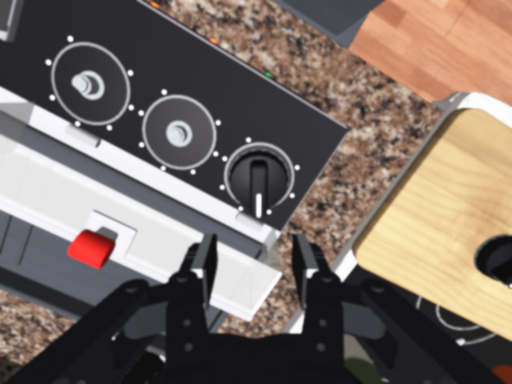

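View pics/d15.png

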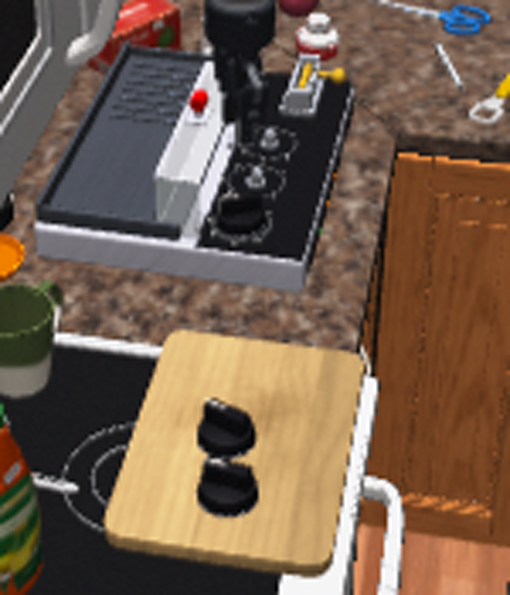

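```bash
python3 -m crank '[[0,0,0,-1,0,0,8.1],[0,0,0,0,0,0,8.1],[0,0,0,0,0,0,8.1],[0,0,0,0,0,0,8.1],[0,0,0,0,0,0,8.1]]' && python3 -m crank '[[0,0,0,0,0,0,8],[0,0,0,0,0,0,0],[0,0,0,0,0,0,0]]' && cat > to.py <<'E'
from h import *
import sys
s=get_state(); a=R.from_quat(s["tcp_rot"]).as_matrix(); print(s["eef_pos"],"yaw",np.arctan2(a[1,1],a[0,1])-np.pi/2, "tilt",a[:,2])
d=np.array([float(v) for v in sys.argv[1:4]])-s["eef_pos"]; print("cm",a.T@d*100,"rows",np.linalg.norm(d)/.05)
E
python3 to.py .444 .3135 .14
```

```text
time: 25.25
eef_pos: [0.4917, -0.0007, 0.2048]
tcp_rot: [0.106, 0.994, 0.0, -0.002]
contact_force: [0.1, -0.2, 0.0]
opening: 0.505
time: 25.55
eef_pos: [0.4921, -0.0008, 0.2057]
tcp_rot: [0.171, 0.985, 0.0, -0.001]
contact_force: [-0.7, 0.0, -0.5]
opening: 0.5
[ 0.4921 -0.0008  0.2057] yaw -0.3432573884817758 tilt [-0.0026  0.0006 -1.    ]
cm [15.0867 27.9794  6.5965] rows 6.4929804509040405
```

```bash
python3 -m crank '[[0,2.15,4,0,0,0,0],[0,2.15,4,0,0,0,0],[0,2.15,4,0,0,0,0],[0,2.15,4,0,0,0,0],[0,2.15,4,2,0,0,0]]' && python3 -m crank '[[0,2.15,4,2,0,0,0],[0,2.15,4,2.5,0,0,0],[0,0,0,0,0,0,0],[0,0,0,0,0,0,0]]' && python3 knobs.py k3
```

```text
time: 26.05
eef_pos: [0.4608, 0.2259, 0.1896]
tcp_rot: [0.171, 0.985, 0.001, 0.003]
contact_force: [1.9, -0.6, -0.7]
opening: 0.502
time: 26.45
eef_pos: [0.4453, 0.3123, 0.1415]
tcp_rot: [0.17, 0.985, -0.001, -0.001]
contact_force: [-0.1, -0.3, 0.2]
opening: 0.5
[0.4463 0.3118 0.1426] 0.4945284889738898 [ 0.1712  0.9852 -0.0004 -0.0003]
origin [253.1 185.7] 0.95 [0.4412 0.313  0.026 ]
origin [331.1 145.3] 0.6 [0.4291 0.3894 0.026 ]
trace [336.9 147.9] 0.84 4156 [0.4277 0.3892 0.046 ]
trace [252.2 191.5] 0.55 3597 [0.4399 0.3128 0.046 ]
line centroid px [346.6667 171.1733] n 150 world [0.4413 0.3869] dir yaw by axis -0.13425280752253266 extent [0.0043 0.0196]
line centroid px [255.9    221.1833] n 120 world [0.4572 0.3099] dir yaw by axis -0.35642399682323134 extent [0.0041 0.0203]
```

View pics/k3.png

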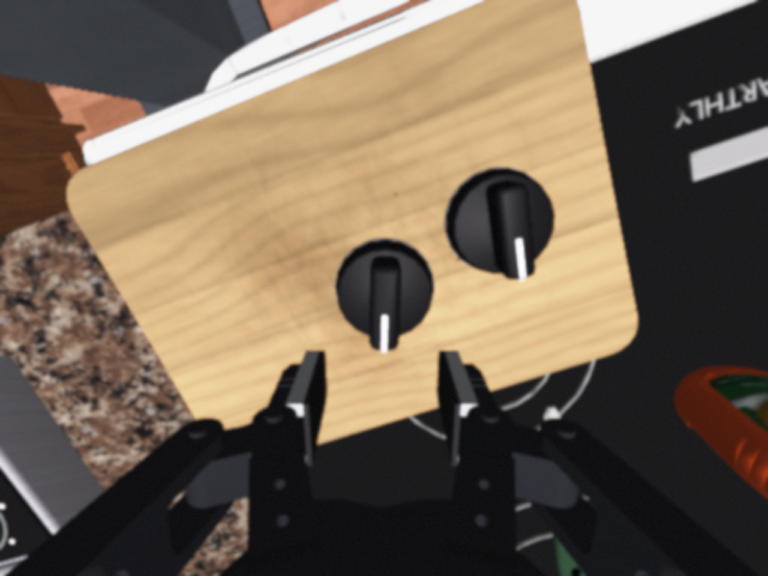

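```bash
python3 to.py .4432 .315 .067
```

```text
[0.4473 0.3112 0.1439] yaw -0.3467736739282614 tilt [ 0.0014  0.0003 -1.    ]
cm [0.5234 0.2149 7.685 ] rows 1.541157030295549
```

```bash
python3 -m crank '[[0,0.5,0.15,2.6,0,0,0],[0,0,0,2.6,0,0,0],[0,0,0,2.5,0,0,0],[0,0,0,0,0,0,0],[0,0,0,0,0,0,0]]' && python3 to.py .4432 .315 .067 && python3 - <<'E'
from h import *
c=cam("wrist","w16")
E
```

```text
time: 27.1
eef_pos: [0.4431, 0.3143, 0.0669]
tcp_rot: [0.173, 0.985, 0.0, 0.0]
contact_force: [0.8, 0.2, 1.5]
opening: 0.499
[0.4431 0.3143 0.0669] yaw -0.3476369573947311 tilt [ 0.0007  0.0003 -1.    ]
cm [ 0.0113  0.0696 -0.0069] rows 0.0141723238051373
```

View pics/w16.png

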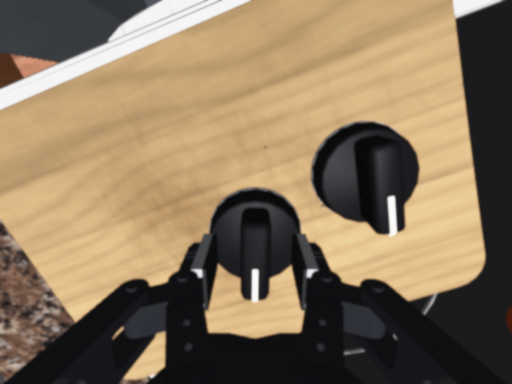

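```bash
python3 -m crank '[[1,0,0,0,0,0,0],[1,0,0,0,0,0,0],[1,0,0,0,0,0,0],[1,0,0,0,0,0,0],[1,0,0,0,0,0,0]]' 50 && python3 -m crank '[[1,0,0,-2,0,0,0],[1,0,0,-4,0,0,0],[1,0,0,-3.5,0,0,6.5],[1,0,0,0,0,0,0],[1,0,0,0,0,0,0]]' && python3 to.py .4915 -.0888 .16; python3 inhand.py ih4
```

```text
time: 27.65
eef_pos: [0.4437, 0.3156, 0.068]
tcp_rot: [0.172, 0.985, 0.001, 0.002]
contact_force: [-0.5, -1.8, 6.3]
opening: 0.177
time: 28.15
eef_pos: [0.4424, 0.3152, 0.1617]
tcp_rot: [0.227, 0.974, 0.0, 0.001]
contact_force: [-0.3, 0.1, -0.2]
opening: 0.175
[0.4424 0.3152 0.1617] yaw -0.45858687438117696 tilt [ 0.0015  0.0007 -1.    ]
cm [-22.2908 -34.0534   0.1533] rows 8.140124835182414
[0.4415 0.3148 0.1601] 0.16627281359641544 [-0.4561 -0.6616 -1.4274]
```

View pics/ih4.png

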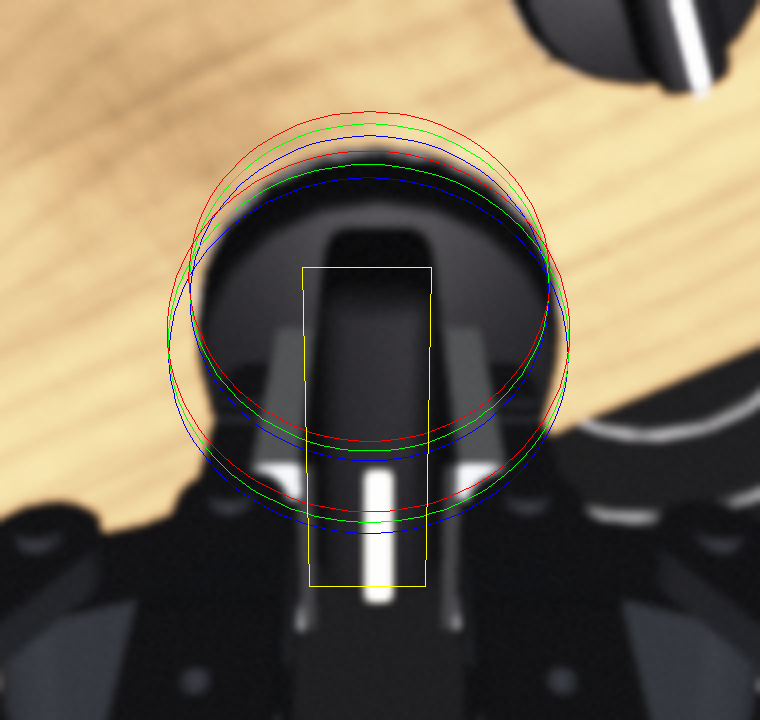

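```bash
python3 to.py .4905 -.0886 .16 && python3 -m crank '[[1,-2.45,-3.75,0,0,0,0],[1,-2.45,-3.75,0,0,0,0],[1,-2.45,-3.75,0,0,0,0],[1,-2.45,-3.75,0,0,0,0],[1,-2.45,-3.75,0,0,0,0]]' && python3 -m crank '[[1,-2.45,-3.75,0,0,0,0],[1,-2.45,-3.75,0,0,0,0],[1,-2.45,-3.75,0,0,0,0],[1,-2.4,-3.8,0,0,0,0],[1,0,0,0,0,0,0]]' && python3 -m crank '[[1,0,0,0,0,0,0],[1,0,0,0,0,0,0]]' && python3 to.py .4905 -.0886 .12; python3 inhand.py ih5;  python3 ring.py .4917 -.0888 2.68 0.9
```

```text
[0.4415 0.3148 0.1601] yaw -0.4587906291119892 tilt [-0.0015 -0.0006 -1.    ]
cm [-22.2595 -33.9957   0.0322] rows 8.126971327900906
time: 28.7
eef_pos: [0.4672, 0.0911, 0.1587]
tcp_rot: [0.227, 0.974, -0.0, -0.002]
contact_force: [1.7, 0.9, -0.4]
opening: 0.175
time: 29.2
eef_pos: [0.4888, -0.0896, 0.1592]
tcp_rot: [0.23, 0.973, -0.0, -0.001]
contact_force: [-0.0, -0.2, -0.1]
opening: 0.175
time: 29.4
eef_pos: [0.4884, -0.0844, 0.1594]
tcp_rot: [0.227, 0.974, 0.0, -0.002]
contact_force: [-0.7, 1.0, -0.9]
opening: 0.171
[ 0.4884 -0.0844  0.1594] yaw -0.45881094063591865 tilt [-0.0032  0.0016 -1.    ]
cm [-0.3944 -0.2862  3.9365] rows 0.793317744795701
[ 0.4886 -0.0841  0.1598] 0.16766255154583154 [ 0.1411  0.1426 -0.7317]
[ 0.4888 -0.084   0.1601]
ring [ 0.4917 -0.0889] 76 0.00010607741160265232
```

View pics/ih5.png

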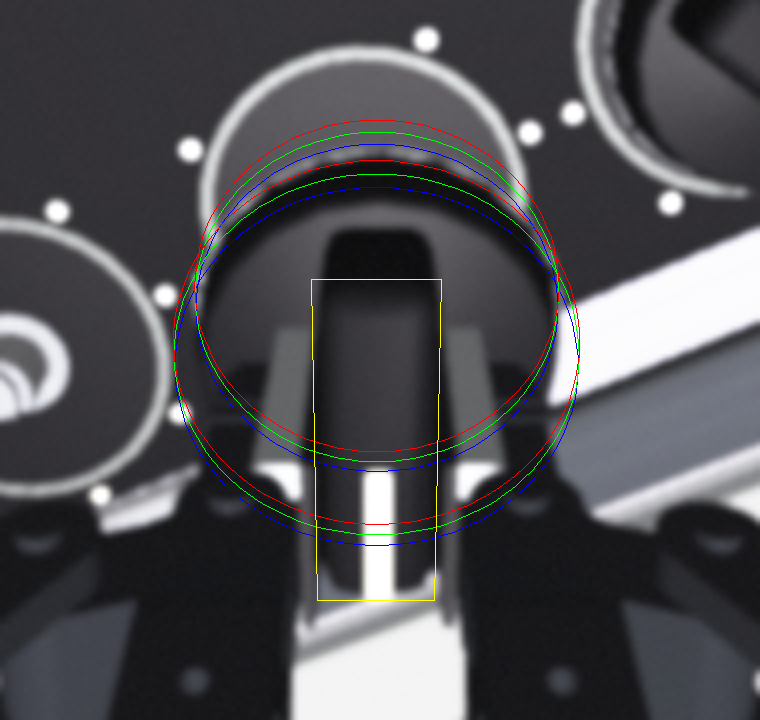

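```bash
python3 to.py .4908 -.0887 .123 && python3 -m crank '[[1,-0.35,-0.3,1.5,0,0,0],[1,0,0,1.3,0,0,0],[1,0,0,0.9,0,0,0],[1,0,0,0,0,0,0],[1,0,0,0,0,0,0]]' && python3 to.py .4908 -.0887 .1
```

```text
[ 0.4888 -0.084   0.1601] yaw -0.4575709599224649 tilt [-0.0017  0.0009 -1.    ]
cm [-0.3897 -0.334   3.7111] rows 0.7492867697767484
time: 30.0
eef_pos: [0.4911, -0.0893, 0.1238]
tcp_rot: [0.228, 0.974, 0.0, -0.0]
contact_force: [1.4, -0.4, -1.0]
opening: 0.173
[ 0.4911 -0.0893  0.1238] yaw -0.45911585608169125 tilt [-0.0007  0.0003 -1.    ]
cm [0.0539 0.042  2.38  ] rows 0.47620622501688625
```

```bash
python3 -m crank '[[1,0.05,0.04,0.3,0,0,0],[1,0,0,0.3,0,0,0],[1,0,0,0.3,0,0,0],[1,0,0,0,0,0,0]]' && python3 -m crank '[[1,0,0,0.4,0,0,0],[1,0,0,0.4,0,0,0],[1,0,0,0.3,0,0,0],[1,0,0,0.2,0,0,0],[1,0,0,0,0,0,0]]'
```

```text
time: 30.4
eef_pos: [0.4916, -0.0894, 0.1166]
tcp_rot: [0.228, 0.974, -0.0, 0.0]
contact_force: [-1.9, 0.2, 7.3]
opening: 0.175
time: 30.9
eef_pos: [0.4911, -0.0892, 0.103]
tcp_rot: [0.228, 0.974, -0.0, -0.0]
contact_force: [-2.5, 0.9, 8.4]
opening: 0.17
```

```bash
python3 inhand.py ih6
```

```text
[ 0.4911 -0.0892  0.103 ] 0.17473426297622793 [-3.21    0.8424  7.7839]
```

View pics/ih6.png

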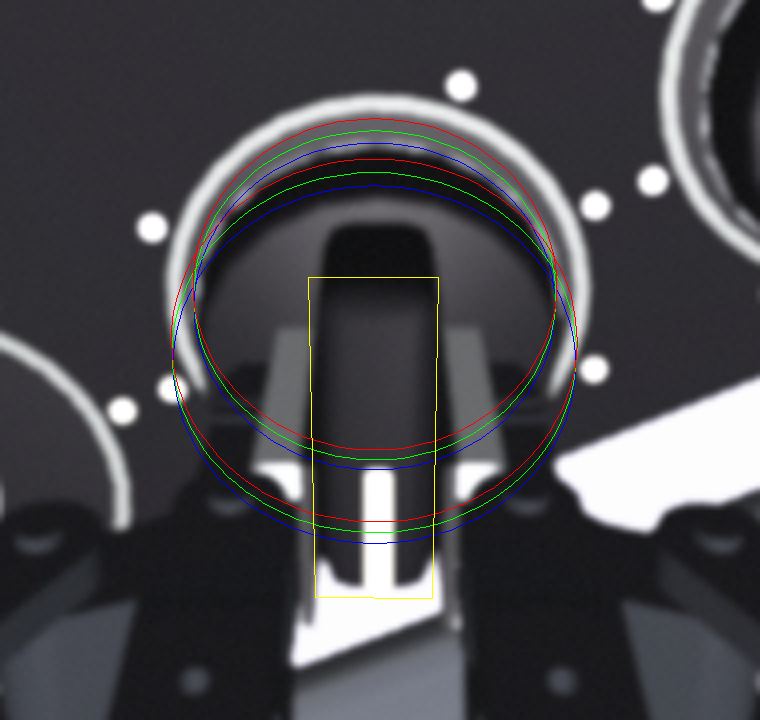

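```bash
python3 -m crank '[[1,0,0,0.2,0,0,0],[1,0,0,0,0,0,0]]' && python3 -m crank '[[1,0,0,-0.2,0,0,0],[0,0,0,0,0,0,0],[0,0,0,0,0,0,0],[0,0,0,0,0,0,0],[0,0,0,0,0,0,0]]' && python3 - <<'E'
from h import *
c=cam("wrist","w17")
E
```

```text
time: 31.15
eef_pos: [0.4911, -0.0892, 0.1029]
tcp_rot: [0.228, 0.974, -0.0, -0.001]
contact_force: [-8.7, 3.3, 19.0]
opening: 0.172
time: 31.65
eef_pos: [0.4907, -0.0891, 0.1015]
tcp_rot: [0.228, 0.974, 0.0, -0.0]
contact_force: [-0.5, -0.3, -0.7]
opening: 0.494
```

View pics/w17.png

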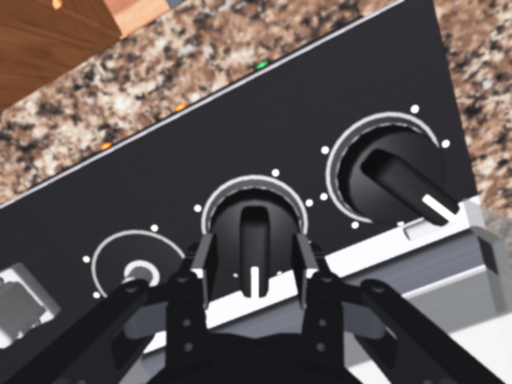

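```bash
python3 -m crank '[[0,0,0,-2.5,0,0,0],[0,0,0,-3.5,0,0,0],[0,0,0,-3.5,0,0,-6.3],[0,0,0,0,0,0,-6.3],[0,0,0,0,0,0,-6.3]]' && python3 -m crank '[[0,0,0,0,0,0,0],[0,0,0,0,0,0,0]]' && python3 to.py .429 .388 .145 && python3 - <<'E'
from h import *
c=cam("wrist","w18");cam("side","d18",(190,135,340,310),3.4)
E
```

```text
time: 32.2
eef_pos: [0.4919, -0.0895, 0.1988]
tcp_rot: [0.063, 0.998, -0.001, 0.002]
contact_force: [0.1, 0.8, -0.1]
opening: 0.498
time: 32.4
eef_pos: [0.4908, -0.0891, 0.1966]
tcp_rot: [0.066, 0.998, 0.0, -0.0]
contact_force: [-0.8, 0.2, 0.3]
opening: 0.497
[ 0.4908 -0.0891  0.1966] yaw -0.13210959093650265 tilt [-0.0006  0.0002 -1.    ]
cm [12.4068 46.4778  5.18  ] rows 9.676665153513765
```

View pics/w18.png

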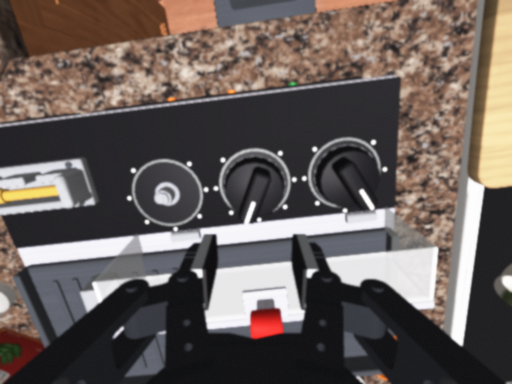

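View pics/d18.png

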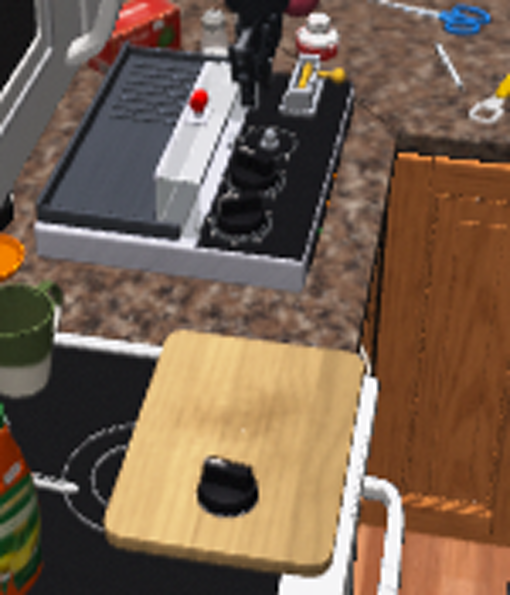

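Two knobs home on the left and middle shafts ((255,185) and (345,172)), the third still on the board. Going for it.

```bash
python3 -m crank '[[0,1.24,4.65,0,0,0,0],[0,1.24,4.65,0,0,0,0],[0,1.24,4.65,0,0,0,0],[0,1.24,4.65,0,0,0,0],[0,1.24,4.65,0,0,0,0]]' && python3 -m crank '[[0,1.24,4.65,0,0,0,0],[0,1.24,4.65,0,0,0,0],[0,1.24,4.65,1,0,0,0],[0,1.24,4.65,2,0,0,0],[0,1.24,4.65,2,0,0,0]]' && python3 -m crank '[[0,0,0,0,0,0,0],[0,0,0,0,0,0,0],[0,0,0,0,0,0,0]]' && python3 knobs.py k4
```

```text
time: 33.0
eef_pos: [0.459, 0.1512, 0.197]
tcp_rot: [0.066, 0.998, 0.0, 0.0]
contact_force: [1.8, -0.1, -0.4]
opening: 0.503
time: 33.5
eef_pos: [0.4284, 0.3863, 0.1483]
tcp_rot: [0.065, 0.998, 0.0, 0.001]
contact_force: [0.9, -0.5, 1.1]
opening: 0.499
time: 33.8
eef_pos: [0.4292, 0.3835, 0.149]
tcp_rot: [0.065, 0.998, -0.0, 0.0]
contact_force: [0.2, 0.4, -0.2]
opening: 0.502
[0.4295 0.3833 0.1495] 0.5003137013914971 [0.0657 0.9978 0.0002 0.0006]
origin [260.6 187. ] 0.88 [0.4299 0.3898 0.026 ]
trace [261.5 191.8] 0.7 3523 [0.4279 0.3904 0.046 ]
line centroid px [259.9752 216.9669] n 121 world [0.4417 0.3869] dir yaw by axis -0.12779593035389036 extent [0.0041 0.0214]
```

View pics/k4.png

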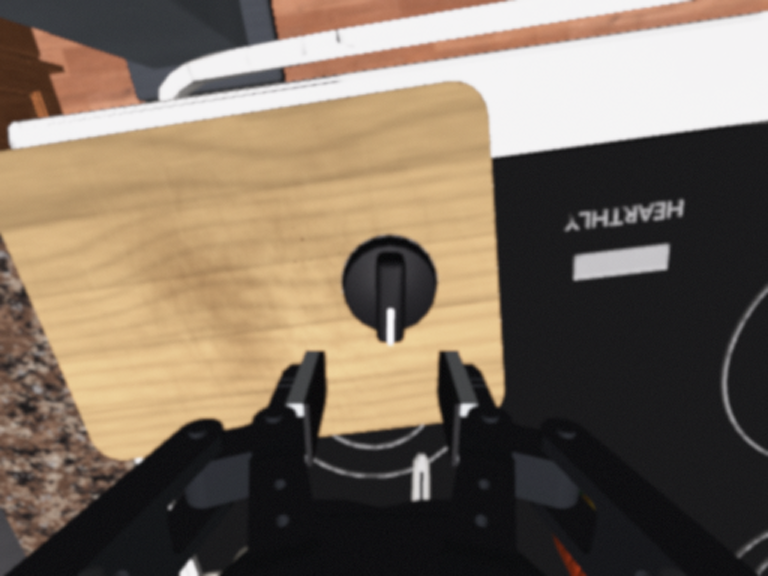

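```bash
python3 to.py .427 .3888 .067
```

```text
[0.4296 0.3832 0.1497] yaw -0.13194382143549088 tilt [ 0.0015  0.0008 -1.    ]
cm [0.3477 0.5128 8.2731] rows 1.6592433935880893
```

```bash
python3 -m crank '[[0,0.35,0.5,2.8,0,0,0],[0,0,0,2.8,0,0,0],[0,0,0,2.65,0,0,0],[0,0,0,0,0,0,0],[0,0,0,0,0,0,0]]' && python3 to.py .427 .3888 .067 && python3 - <<'E'
from h import *
c=cam("wrist","w19")
E
```

```text
time: 34.45
eef_pos: [0.4265, 0.389, 0.0668]
tcp_rot: [0.066, 0.998, 0.0, 0.0]
contact_force: [-1.0, 0.0, 1.2]
opening: 0.499
[0.4265 0.389  0.0668] yaw -0.13110151211412702 tilt [ 0.0002  0.0001 -1.    ]
cm [-0.0569 -0.0117 -0.0174] rows 0.0121381613332578
```

View pics/w19.png

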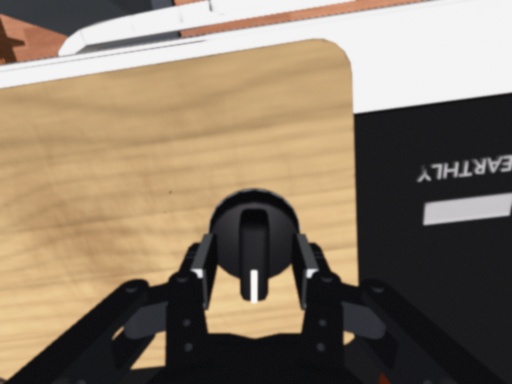

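```bash
python3 -m crank '[[1,0,0,0,0,0,0],[1,0,0,0,0,0,0],[1,0,0,0,0,0,0],[1,0,0,0,0,0,0],[1,0,0,0,0,0,0]]' 50 && python3 -m crank '[[1,0,0,-2,0,0,0],[1,0,0,-4,0,0,0],[1,0,0,-3.3,0,0,5.4],[1,0,0,0,0,0,5.4],[1,0,0,0,0,0,0]]' && python3 -m crank '[[1,0,0,0,0,0,0]]' && python3 to.py .49 -.1766 .16; python3 - <<'E'
from h import *
c=cam("wrist","w20")
E
```

```text
time: 35.0
eef_pos: [0.4272, 0.3903, 0.0683]
tcp_rot: [0.065, 0.998, 0.001, 0.002]
contact_force: [0.0, -0.7, 6.8]
opening: 0.176
time: 35.5
eef_pos: [0.4262, 0.3899, 0.1606]
tcp_rot: [0.158, 0.987, 0.001, 0.001]
contact_force: [1.0, -1.0, -1.4]
opening: 0.175
time: 35.6
eef_pos: [0.4251, 0.3891, 0.1582]
tcp_rot: [0.157, 0.988, -0.001, -0.001]
contact_force: [-0.4, -0.6, -0.2]
opening: 0.167
[0.4251 0.3891 0.1582] yaw -0.316186515692797 tilt [-0.0017 -0.0011 -1.    ]
cm [-23.7563 -51.7513  -0.1323] rows 11.388730650130553
```

View pics/w20.png

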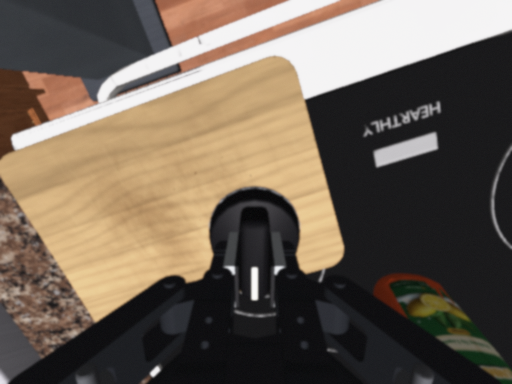

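```bash
python3 -m crank '[[1,-2,-4.3,-1,0,0,0],[1,-2,-4.3,-1,0,0,0],[1,-2,-4.3,0,0,0,0],[1,-2,-4.3,0,0,0,0],[1,-2,-4.3,0,0,0,0]]' && python3 -m crank '[[1,-2,-4.3,0,0,0,0],[1,-2,-4.3,0,0,0,0],[1,-2,-4.3,0,0,0,0],[1,-2,-4.3,0,0,0,0],[1,-2,-4.3,0,0,0,0]]' && python3 -m crank '[[1,-2,-4.3,0,0,0,0],[1,-1.8,-4.4,2,0,0,0],[1,0,0,0,0,0,0],[1,0,0,0,0,0,0],[1,0,0,0,0,0,0]]' &&  python3 to.py .49 -.1766 .123; python3 inhand.py ih7;  python3 ring.py .4908 -.1766 2.82 0.9
```

```text
time: 36.15
eef_pos: [0.4527, 0.1523, 0.178]
tcp_rot: [0.158, 0.988, -0.0, -0.001]
contact_force: [0.4, -0.2, -1.4]
opening: 0.171
time: 36.65
eef_pos: [0.4804, -0.0831, 0.178]
tcp_rot: [0.158, 0.987, 0.0, -0.001]
contact_force: [0.1, 0.7, -1.1]
opening: 0.17
time: 37.15
eef_pos: [0.4896, -0.1736, 0.159]
tcp_rot: [0.158, 0.987, 0.0, -0.001]
contact_force: [0.5, 0.0, -1.0]
opening: 0.173
[ 0.4896 -0.1736  0.159 ] yaw -0.31721475841179614 tilt [-0.0014  0.0012 -1.    ]
cm [-0.1331 -0.2742  3.6043] rows 0.7234239015497986
[ 0.4899 -0.1734  0.1595] 0.1742327628318442 [-0.1702 -0.0184 -0.5459]
[ 0.4901 -0.1733  0.1598]
ring [ 0.4904 -0.1768] 76 0.00010311824272332501
```

View pics/ih7.png

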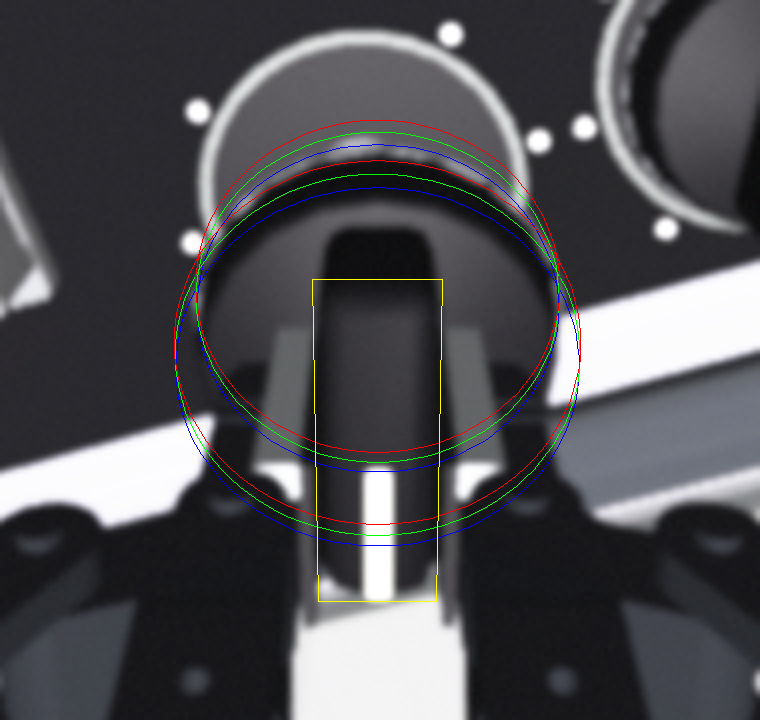

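```bash
python3 to.py .4898 -.177 .123 && python3 -m crank '[[1,-0.1,-0.35,1.5,0,0,0],[1,0,0,1.3,0,0,0],[1,0,0,0.8,0,0,0],[1,0,0,0,0,0,0],[1,0,0,0,0,0,0]]' && python3 to.py .4898 -.177 .1
```

```text
[ 0.4901 -0.1733  0.1598] yaw -0.3161312895986721 tilt [ 0.      0.0002 -1.    ]
cm [-0.0868 -0.3644  3.6846] rows 0.7407218461279548
time: 37.75
eef_pos: [0.4897, -0.1779, 0.1232]
tcp_rot: [0.158, 0.987, 0.0, -0.0]
contact_force: [-0.5, 0.3, -0.6]
opening: 0.174
[ 0.4897 -0.1779  0.1232] yaw -0.318070359049873 tilt [-0.0009  0.0005 -1.    ]
cm [0.0185 0.0917 2.3237] rows 0.4651181509977357
```

```bash
python3 -m crank '[[1,0,0.08,0.3,0,0,0],[1,0,0,0.3,0,0,0],[1,0,0,0.3,0,0,0],[1,0,0,0,0,0,0]]' && python3 -m crank '[[1,0,0,0.4,0,0,0],[1,0,0,0.4,0,0,0],[1,0,0,0.3,0,0,0],[1,0,0,0.2,0,0,0],[1,0,0,0,0,0,0]]'; python3 inhand.py ih8
```

```text
time: 38.15
eef_pos: [0.4908, -0.1777, 0.1169]
tcp_rot: [0.158, 0.987, -0.0, 0.0]
contact_force: [-3.5, 1.6, 9.6]
opening: 0.171
time: 38.65
eef_pos: [0.4914, -0.1781, 0.104]
tcp_rot: [0.158, 0.987, -0.001, 0.001]
contact_force: [-2.6, 1.5, 11.7]
opening: 0.173
[ 0.4914 -0.1781  0.104 ] 0.17296002348580453 [-2.1884  1.8557 10.9001]
```

View pics/ih8.png

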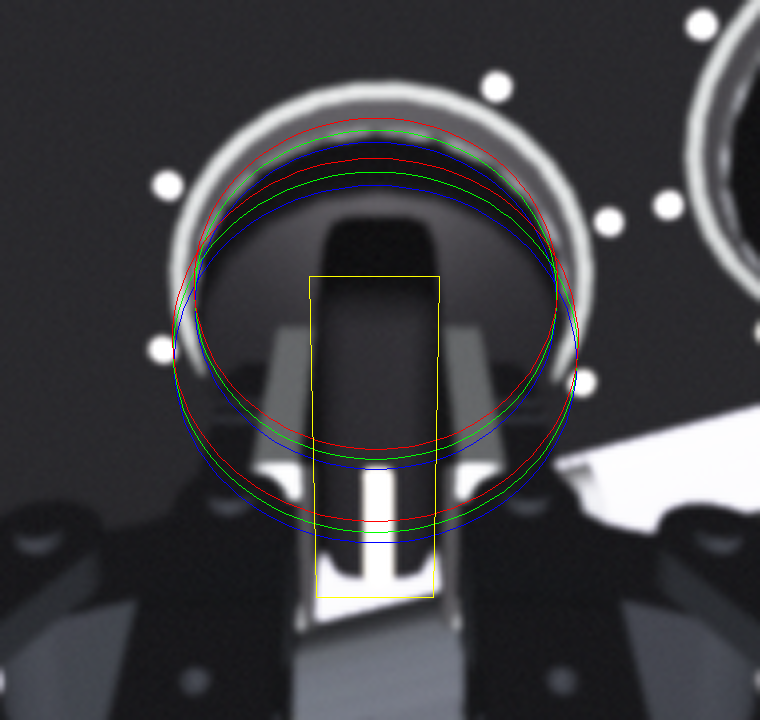

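```bash
python3 -m crank '[[1,0,0,0.2,0,0,0],[1,0,0,0,0,0,0],[1,0,0,0,0,0,0]]'; python3 -m crank '[[1,0,0,0.2,0,0,0],[1,0,0,0,0,0,0],[1,0,0,0,0,0,0]]'
```

```text
time: 39.0
eef_pos: [0.4914, -0.1781, 0.1039]
tcp_rot: [0.158, 0.987, -0.0, 0.001]
contact_force: [-7.0, 3.9, 20.5]
opening: 0.174
time: 39.3
eef_pos: [0.4915, -0.1782, 0.1038]
tcp_rot: [0.158, 0.987, -0.0, 0.0]
contact_force: [-12.7, 5.7, 30.8]
opening: 0.174
```

```bash
python3 -m crank '[[1,0,0,-0.3,0,0,0],[0,0,0,0,0,0,0],[0,0,0,0,0,0,0],[0,0,0,0,0,0,0],[0,0,0,0,0,0,0]]' && python3 -m crank '[[0,0,0,-2.5,0,0,0],[0,0,0,-3.5,0,0,0],[0,0,0,-2.5,0,0,0],[0,0,0,0,0,0,0],[0,0,0,0,0,0,0]]'&& python3 to.py .4 -.08 .2 && python3 - <<'E'
from h import *
c=cam("wrist","w21"); np.savez("pics/w21.npz",**c)
cv2.imwrite("pics/w21.png",cv2.resize(c["color"][60:300,100:420,::-1],None,fx=2.4,fy=2.4,interpolation=cv2.INTER_CUBIC))
cam("side","d21",(190,135,340,235),5)
cam("scene","s21",(200,140,370,250),4.5)
E
```

```text
time: 39.8
eef_pos: [0.4896, -0.1771, 0.0998]
tcp_rot: [0.159, 0.987, 0.0, -0.001]
contact_force: [0.4, -0.3, 0.4]
opening: 0.5
time: 40.3
eef_pos: [0.4901, -0.1774, 0.1855]
tcp_rot: [0.158, 0.987, -0.0, 0.0]
contact_force: [0.1, 0.9, -0.7]
opening: 0.497
[ 0.4901 -0.1774  0.1855] yaw -0.31833457872300563 tilt [ 0.0001 -0.0001 -1.    ]
cm [11.604   6.4301 -1.4553] rows 2.6692124711554253
```

View pics/w21.png

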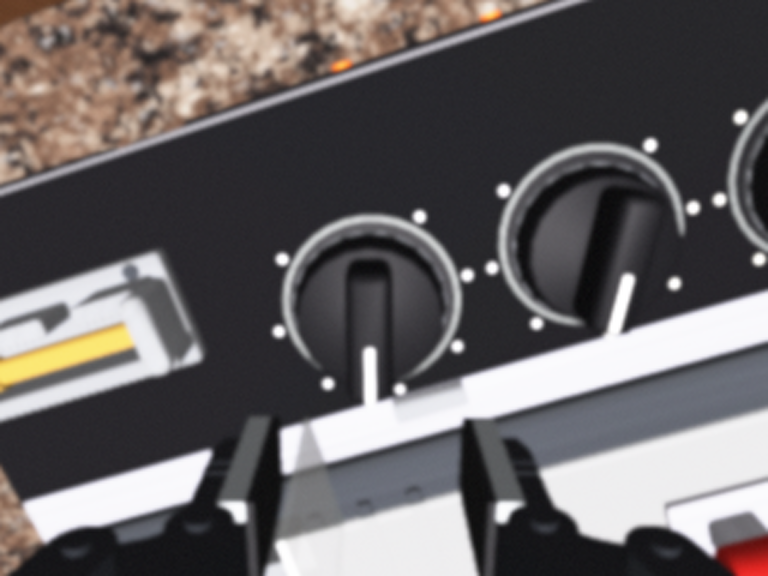

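View pics/d21.png

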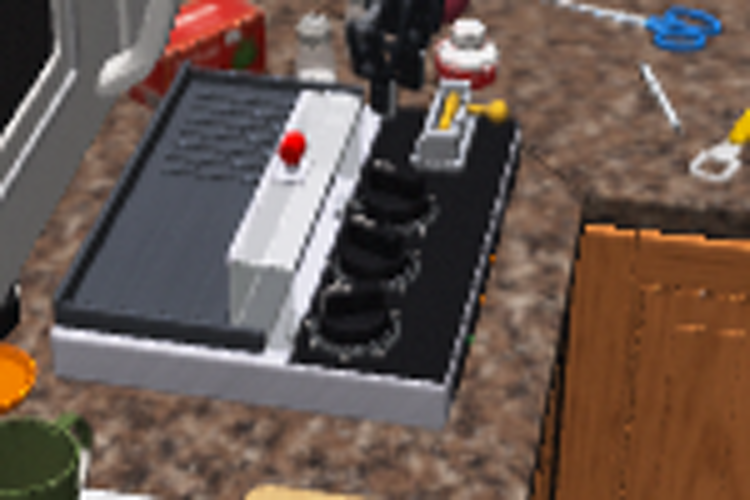

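View pics/s21.png

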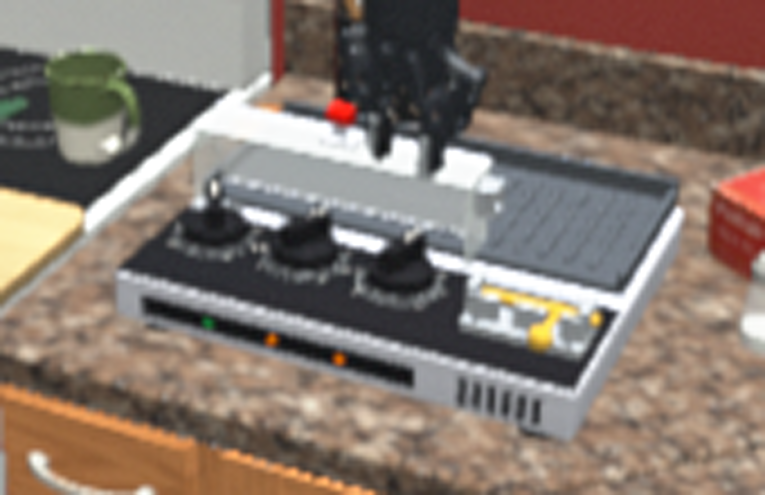

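```bash
python3 -m crank '[[1,0,0,0,0,0,0],[1,0,0,0,0,0,0],[1,0,0,2.5,0,0,0],[1,0,0,2.5,0,0,0],[1,0,0,1,0,0,0]]' && python3 -m crank '[[1,0,0,0.3,0,0,0],[1,0,0,0.2,0,0,0],[1,0,0,0.2,0,0,0],[1,0,0,0,0,0,0]]' && python3 -m crank '[[1,0,0,0.2,0,0,0],[1,0,0,0,0,0,0],[1,0,0,0,0,0,0]]'
```

```text
time: 40.95
eef_pos: [0.4886, -0.1765, 0.1229]
tcp_rot: [0.159, 0.987, 0.001, -0.002]
contact_force: [-0.8, 0.0, -0.1]
opening: -0.001
time: 41.35
eef_pos: [0.4907, -0.1777, 0.1196]
tcp_rot: [0.158, 0.987, -0.0, 0.001]
contact_force: [0.1, -0.8, 1.3]
opening: 0.003
time: 41.65
eef_pos: [0.4909, -0.1778, 0.1191]
tcp_rot: [0.158, 0.987, -0.0, 0.001]
contact_force: [-3.0, 0.8, 7.0]
opening: -0.003
```

```bash
python3 -m crank '[[1,0,0,-2.2,0,0,0],[1,1.35,4.2,0,0,0,0],[1,1.35,4.2,0,0,0,0],[1,0,0,0,0,0,0],[1,0,0,1.5,0,0,0]]' && python3 -m crank '[[1,0,0,0.4,0,0,0],[1,0,0,0.2,0,0,0],[1,0,0,0,0,0,0]]' && python3 -m crank '[[1,0,0,0.2,0,0,0],[1,0,0,0,0,0,0],[1,0,0,0,0,0,0]]'
```

```text
time: 42.15
eef_pos: [0.4928, -0.0889, 0.1264]
tcp_rot: [0.157, 0.988, -0.001, 0.003]
contact_force: [0.8, 0.0, -0.1]
opening: 0.003
time: 42.45
eef_pos: [0.491, -0.0895, 0.1191]
tcp_rot: [0.159, 0.987, 0.0, -0.0]
contact_force: [-2.8, 2.4, 5.7]
opening: -0.006
time: 42.75
eef_pos: [0.4911, -0.0895, 0.119]
tcp_rot: [0.159, 0.987, 0.0, -0.001]
contact_force: [-6.4, 3.5, 15.9]
opening: 0.0
```

```bash
python3 -m crank '[[1,0,0,-2.3,0,0,0],[1,1.35,4.2,0,0,0,0],[1,1.35,4.2,0,0,0,0],[1,0,0,0,0,0,0],[1,0,0,1.5,0,0,0]]' && python3 -m crank '[[1,0,0,0.4,0,0,0],[1,0,0,0.2,0,0,0],[1,0,0,0,0,0,0]]' && python3 -m crank '[[1,0,0,0.1,0,0,0],[1,0,0,0,0,0,0],[1,0,0,0,0,0,0]]'
```

```text
time: 43.25
eef_pos: [0.4934, -0.001, 0.1261]
tcp_rot: [0.157, 0.988, -0.0, 0.003]
contact_force: [-0.6, -0.5, 0.4]
opening: 0.002
time: 43.55
eef_pos: [0.4912, -0.0015, 0.1191]
tcp_rot: [0.159, 0.987, 0.0, -0.001]
contact_force: [-4.6, 2.3, 7.1]
opening: 0.002
time: 43.85
eef_pos: [0.4913, -0.0015, 0.1191]
tcp_rot: [0.159, 0.987, 0.0, -0.002]
contact_force: [-7.0, 2.3, 11.9]
opening: -0.003
```

```bash
python3 -m crank '[[1,0,0,-3,0,0,0],[1,0,0,-4.5,0,0,0],[-0.2,0,0,-4.5,0,0,0],[-0.2,0,0,0,0,0,-8.5],[-0.2,0,0,0,0,0,-8.5]]' 30 && python3 -m crank '[[-0.2,2.5,-4.4,0,0,0,0],[-0.2,0,-4.4,0,0,-8,0],[-0.2,0,0,0,0,0,0],[-0.2,0,0,0,0,0,0],[-0.2,0,0,0,0,0,0]]' && python3 to.py .566 -.0895 .2254 && python3 - <<'E'
from h import *
c=cam("wrist","w22")
for t in ["guard_tab"]:
    r=place_of(t,"wrist"); print([(x["location"],x["p"],atz(c,x["location"],.16)) for x in r])
E
```

```text
time: 44.35
eef_pos: [0.4927, -0.0023, 0.2396]
tcp_rot: [0.009, 1.0, -0.001, 0.002]
contact_force: [-0.3, -1.2, 0.2]
opening: 0.506
time: 44.85
eef_pos: [0.465, -0.0881, 0.2371]
tcp_rot: [0.011, 0.998, -0.001, 0.07]
contact_force: [-0.6, 0.5, 0.2]
opening: 0.598
[ 0.465  -0.0881  0.2371] yaw -0.022163047547488324 tilt [ 0.139  -0.0029 -0.9903]
cm [-9.8362  0.0799  2.5611] rows 2.032892204187995
[([250.8, 288.9], 0.75, array([ 0.5659, -0.0932,  0.16  ]))]
```

View pics/w22.png

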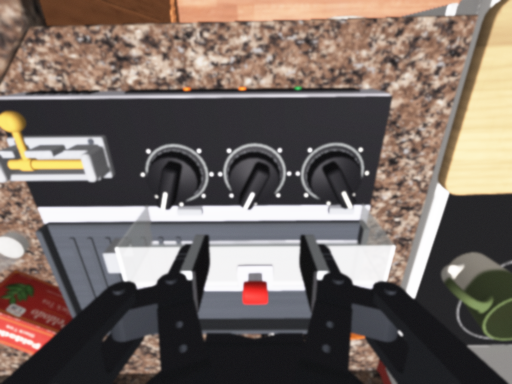

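```bash
python3 -m crank '[[-0.2,-4.9,0,0,0,0,0],[-0.2,-4.9,0,1,0,0,0],[-0.2,0,0,0,0,0,0],[-0.2,0,0,0,0,0,0],[-0.2,0,0,0,0,0,0]]' && python3 to.py .5743 -.0895 .166 && python3 - <<'E'
from h import *
c=cam("wrist","w23")
for t in ["guard_tab"]:
    r=place_of(t,"wrist"); print([(x["location"],x["p"],atz(c,x["location"],.16)) for x in r])
print(proj(c,[.5743,-.0895,.166]))
E
```

```text
time: 45.45
eef_pos: [0.5629, -0.089, 0.2404]
tcp_rot: [0.01, 0.998, -0.001, 0.069]
contact_force: [-0.0, -0.3, -0.1]
opening: 0.599
[ 0.5629 -0.089   0.2404] yaw -0.019959092191814687 tilt [ 0.1384 -0.0026 -0.9904]
cm [-0.0952 -0.0277  7.5292] rows 1.5059696795477169
[([251.4, 193.1], 0.75, array([ 0.5649, -0.0911,  0.16  ]))]
[253.6939 207.2592]
```

View pics/w23.png

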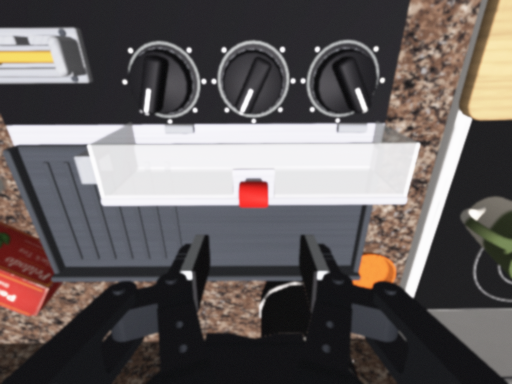

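```bash
python3 - <<'E'
from h import *
c=cam("wrist"); o,d=ray(c,(254,195))
H=np.array([.5307,.06])
for th in np.arange(1.4,1.76,.05):
    a=np.radians(163.35)-th; p=np.array([H[0]+.1117*np.cos(a),-.0893,H[1]+.1117*np.sin(a)]); print(round(th,2),p,proj(c,p))
E
python3 to.py .5743 -.0895 .166
```

```text
1.4 [ 0.544  -0.0893  0.1709] [253.7905 173.7571]
1.45 [ 0.5496 -0.0893  0.1701] [253.948 180.277]
1.5 [ 0.5551 -0.0893  0.169 ] [254.0999 186.3752]
1.55 [ 0.5605 -0.0893  0.1677] [254.2456 192.0383]
1.6 [ 0.5658 -0.0893  0.166 ] [254.3846 197.2579]
1.65 [ 0.5711 -0.0893  0.1641] [254.5165 202.0302]
1.7 [ 0.5762 -0.0893  0.162 ] [254.641  206.3557]
1.75 [ 0.5813 -0.0893  0.1596] [254.7581 210.2385]
[ 0.5627 -0.0896  0.2415] yaw -0.02125540453920527 tilt [ 0.1406 -0.0036 -0.9901]
cm [-0.0867  0.0428  7.6406] rows 1.5282374726579844
```

```bash
python3 to.py .5634 -.0893 .1705
```

```text
[ 0.5627 -0.0896  0.2415] yaw -0.02125540453920527 tilt [ 0.1406 -0.0036 -0.9901]
cm [0.9294 0.0394 7.0417] rows 1.4205813074388913
```

```bash
python3 -m crank '[[-0.2,0.9,0,2,0,0,0],[-0.2,0,0.05,2.5,0,0,0],[-0.2,0,0,2.5,0,0,0],[-0.2,0,0,0,0,0,0],[-0.2,0,0,0,0,0,0]]' && python3 to.py .5634 -.0893 .1705 && python3 - <<'E'
from h import *
c=cam("wrist","w24")
E
```

```text
time: 46.1
eef_pos: [0.5638, -0.0895, 0.1707]
tcp_rot: [0.011, 0.997, -0.001, 0.07]
contact_force: [-0.1, -0.4, 0.3]
opening: 0.597
[ 0.5638 -0.0895  0.1707] yaw -0.021793604337615013 tilt [ 0.1396 -0.0032 -0.9902]
cm [0.0427 0.0241 0.0175] rows 0.010414159497555316
```

View pics/w24.png

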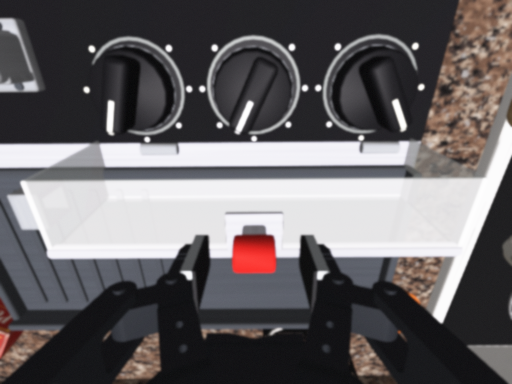

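```bash
python3 -m crank '[[1,0,0,0,0,0,0],[1,0,0,0,0,0,0],[1,0,0,0,0,0,0],[1,0,0,0,0,0,0],[1,0,0,0,0,0,0]]' 40
python3 - <<'E'
import numpy as np
r=11.17;a0=np.radians(163.35);f=lambda t:np.array([r*np.cos(a0-t),r*np.sin(a0-t)])
ths=np.linspace(1.58,0,13); A=np.radians(8)
for i in range(12):
    d=f(ths[i+1])-f(ths[i]); t0=np.array([-d[0],-d[1]])
    t8=(t0[0]*np.cos(A)+t0[1]*np.sin(A), -t0[0]*np.sin(A)+t0[1]*np.cos(A))
    print(round(ths[i+1],2),"flat tx %.2f tz %.2f"%tuple(t0),"| tilt tx %.2f tz %.2f"%t8)
E
```

```text
time: 46.65
eef_pos: [0.5652, -0.0898, 0.1718]
tcp_rot: [0.011, 0.997, -0.001, 0.071]
contact_force: [0.1, 0.6, 5.7]
opening: 0.246
1.45 flat tx 1.43 tz -0.34 | tilt tx 1.37 tz -0.54
1.32 flat tx 1.46 tz -0.15 | tilt tx 1.43 tz -0.35
1.18 flat tx 1.47 tz 0.04 | tilt tx 1.46 tz -0.16
1.05 flat tx 1.45 tz 0.24 | tilt tx 1.47 tz 0.03
0.92 flat tx 1.41 tz 0.42 | tilt tx 1.45 tz 0.22
0.79 flat tx 1.34 tz 0.61 | tilt tx 1.41 tz 0.41
0.66 flat tx 1.25 tz 0.78 | tilt tx 1.34 tz 0.59
0.53 flat tx 1.14 tz 0.93 | tilt tx 1.25 tz 0.77
0.4 flat tx 1.00 tz 1.07 | tilt tx 1.14 tz 0.92
0.26 flat tx 0.85 tz 1.20 | tilt tx 1.01 tz 1.07
0.13 flat tx 0.69 tz 1.30 | tilt tx 0.86 tz 1.19
0.0 flat tx 0.51 tz 1.38 | tilt tx 0.70 tz 1.29
```

```bash
python3 -m crank '[[1,1.35,0,-0.55,0,0,0],[1,1.45,0,-0.35,0,0,0],[1,1.45,0,-0.15,0,0,0],[1,1.45,0,0.05,0,0,0],[1,0,0,0,0,8,0]]' && python3 -m crank '[[1,1.4,0,0.4,0,0,0],[1,1.35,0,0.6,0,0,0],[1,1.25,0,0.8,0,0,0],[1,1.15,0,0.95,0,0,0],[1,0,0,0,0,0,0]]' && python3 - <<'E'
from h import *
cam("wrist","w25");cam("scene","s25",(200,140,370,250),4.5); s=get_state(); print(s["eef_pos"],s["contact_force"],s["opening"])
E
```

```text
time: 47.15
eef_pos: [0.5043, -0.0889, 0.1727]
tcp_rot: [0.011, 1.0, -0.002, 0.001]
contact_force: [2.3, -0.1, -3.7]
opening: 0.246
time: 47.65
eef_pos: [0.4546, -0.0881, 0.1461]
tcp_rot: [0.01, 1.0, -0.001, 0.0]
contact_force: [-5.2, -1.7, 8.8]
opening: 0.246
[ 0.4547 -0.0881  0.1462] [-5.6159 -0.9286  8.9033] 0.24634943774137305
```

View pics/w25.png

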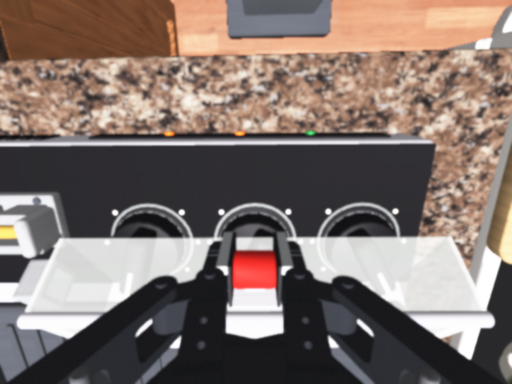

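View pics/s25.png

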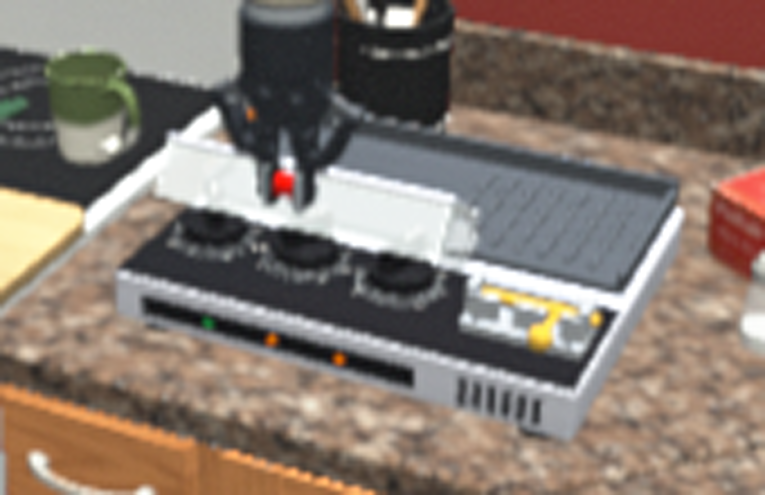

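```bash
python3 -m crank '[[1,1,0,1.05,0,0,0],[1,0.85,0,1.2,0,0,0],[1,0.7,0,1.3,0,0,0],[1,0.45,0,1.2,0,0,0],[1,0,0,0,0,0,0]]' && python3 -m crank '[[1,0.1,0,0.3,0,0,0],[1,0,0,0.2,0,0,0],[1,0,0,0,0,0,0]]'
```

```text
time: 48.25
eef_pos: [0.4237, -0.0876, 0.0964]
tcp_rot: [0.01, 1.0, -0.002, -0.001]
contact_force: [-4.1, -4.7, 4.4]
opening: 0.247
time: 48.55
eef_pos: [0.4225, -0.0876, 0.0922]
tcp_rot: [0.01, 1.0, -0.001, -0.002]
contact_force: [-8.2, -5.4, 6.3]
opening: 0.249
```

```bash
python3 -m crank '[[1,0,0,0.2,0,0,0],[1,0,0,0,0,0,0],[1,0,0,0,0,0,0]]' && python3 - <<'E'
from h import *
cam("wrist","w26");cam("scene","s26",(200,140,370,250),4.5); s=get_state(); print(s["eef_pos"],s["contact_force"],s["opening"])
E
```

```text
time: 48.85
eef_pos: [0.422, -0.0876, 0.0901]
tcp_rot: [0.009, 1.0, -0.001, -0.003]
contact_force: [-10.3, -4.6, 7.3]
opening: 0.25
[ 0.422  -0.0876  0.0901] [-9.9149 -5.3346  7.2858] 0.24599914699475406
```

View pics/w26.png

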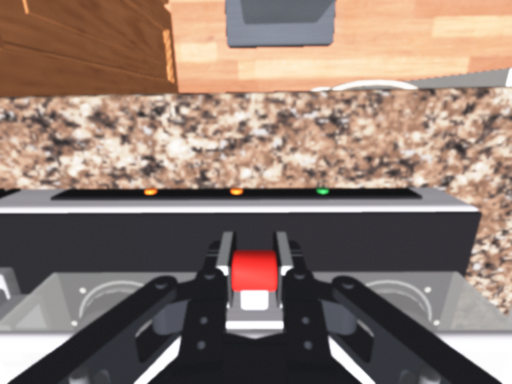

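View pics/s26.png

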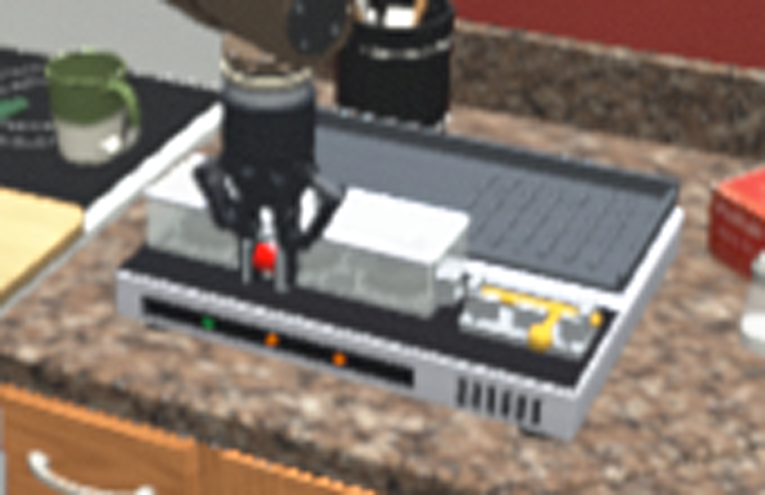

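```bash
python3 -m crank '[[1,0,0,-0.3,0,0,0],[-0.2,0,0,0,0,0,0],[-0.2,0,0,0,0,0,0],[-0.2,0,0,0,0,0,0],[-0.2,0,0,-2.5,0,0,0]]' 30 && python3 -m crank '[[-0.2,0,0,-4,0,0,0],[-0.2,0,0,0,0,0,0],[-0.2,0,0,0,0,0,0],[-0.2,0,0,0,0,0,0]]' && python3 to.py .4222 -.3178 .155 && python3 - <<'E'
from h import *
c=cam("wrist","w27")
for t in ["guard_tab","bolt_ball"]:
    r=place_of(t,"wrist"); print([(x["location"],x["p"],atz(c,x["location"],.092 if t=="guard_tab" else .085)) for x in r])
cam("scene","s27",(200,140,370,250),4.5)
E
```

```text
time: 49.45
eef_pos: [0.4212, -0.0851, 0.1149]
tcp_rot: [0.011, 1.0, 0.002, -0.004]
contact_force: [-0.9, 0.3, 0.6]
opening: 0.599
time: 49.85
eef_pos: [0.4231, -0.086, 0.1567]
tcp_rot: [0.011, 1.0, 0.001, -0.001]
contact_force: [-0.2, 0.1, -0.3]
opening: 0.602
[ 0.4231 -0.086   0.1567] yaw -0.021458486013821165 tilt [-0.0019  0.001  -1.    ]
cm [ -0.4124 -23.1771   0.1501] rows 4.636250358237085
[([251.5, 217.4], 0.62, array([ 0.4278, -0.088 ,  0.092 ]))]
[]
```

View pics/w27.png

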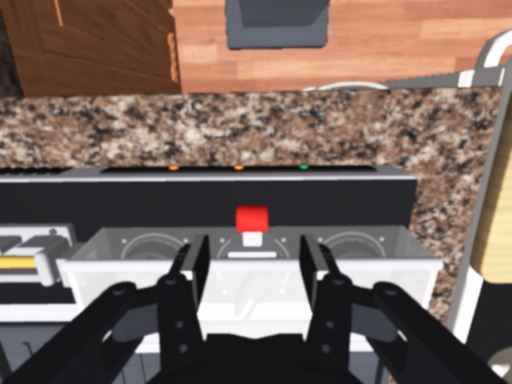

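View pics/s27.png

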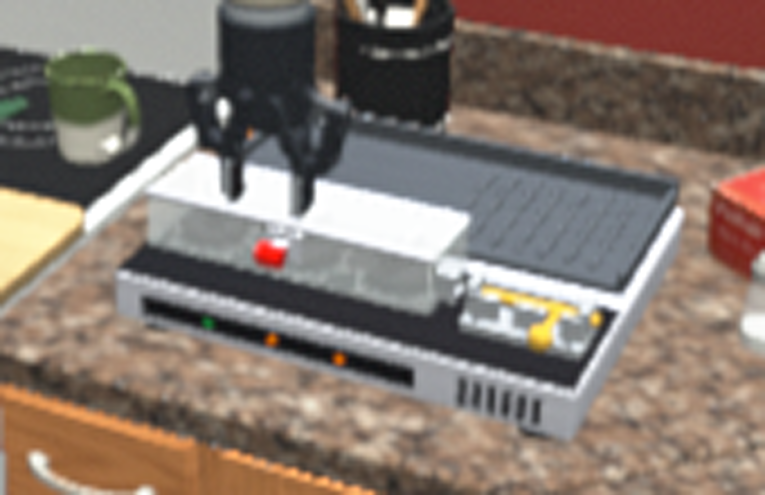

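```bash
python3 -m crank '[[1,0,-0.15,0,0,0,0],[1,0,0,0,0,0,0],[1,0,0,1.5,0,0,0],[1,0,0,1.2,0,0,0],[1,0,0,0,0,0,0]]' && python3 -m crank '[[1,0,0,0.4,0,0,0],[1,0,0,0.4,0,0,0],[1,0,0,0.3,0,0,0],[1,0,0,0,0,0,0]]' && python3 -m crank '[[1,0,0,0.2,0,0,0],[1,0,0,0,0,0,0],[1,0,0,0,0,0,0]]'
```

```text
time: 50.55
eef_pos: [0.4223, -0.0873, 0.1288]
tcp_rot: [0.011, 1.0, 0.001, -0.002]
contact_force: [-0.0, 0.3, 0.7]
opening: -0.003
time: 50.95
eef_pos: [0.4238, -0.0881, 0.1198]
tcp_rot: [0.011, 1.0, -0.0, 0.0]
contact_force: [0.2, 0.0, -0.4]
opening: -0.001
time: 51.25
eef_pos: [0.4241, -0.0881, 0.1188]
tcp_rot: [0.011, 1.0, -0.0, 0.0]
contact_force: [-2.0, 0.5, 5.6]
opening: 0.001
```

```bash
python3 -m crank '[[1,0,0,0.2,0,0,0],[1,0,0,0,0,0,0],[1,0,0,0,0,0,0]]' && python3 -m crank '[[1,0,0,0.2,0,0,0],[1,0,0,0,0,0,0],[1,0,0,0,0,0,0]]'
```

```text
time: 51.55
eef_pos: [0.4242, -0.0882, 0.1186]
tcp_rot: [0.011, 1.0, 0.0, -0.001]
contact_force: [-7.0, 2.0, 15.7]
opening: 0.005
time: 51.85
eef_pos: [0.4243, -0.0882, 0.1183]
tcp_rot: [0.01, 1.0, 0.0, -0.001]
contact_force: [-11.2, 4.3, 26.6]
opening: -0.001
```

```bash
python3 -m crank '[[1,0,0,-2,0,0,0],[-0.2,0,0,-2.4,0,0,0],[-0.2,0,0,0,0,0,0],[-0.2,0,0,0,0,0,0],[-0.2,0,0,0,0,0,0]]' && python3 to.py .4222 -.3178 .155 && python3 - <<'E'
from h import *
c=cam("wrist","w28"); cam("scene","s28",(200,140,370,250),4.5)
r=place_of("guard_tab","wrist"); print([(x["location"],x["p"],atz(c,x["location"],.092)) for x in r])
E
```

```text
time: 52.35
eef_pos: [0.4231, -0.0876, 0.1567]
tcp_rot: [0.011, 1.0, 0.0, -0.001]
contact_force: [-0.5, 0.1, 0.6]
opening: 0.604
[ 0.4231 -0.0876  0.1567] yaw -0.021644929215414388 tilt [-0.0018  0.0009 -1.    ]
cm [ -0.4106 -23.012    0.1446] rows 4.603224023318421
[([251.3, 213.1], 0.87, array([ 0.4243, -0.0897,  0.092 ]))]
```

View pics/w28.png

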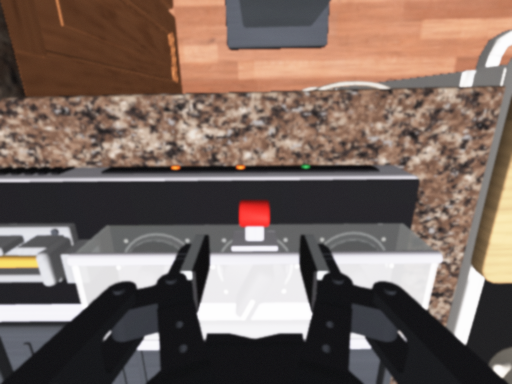

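View pics/s28.png

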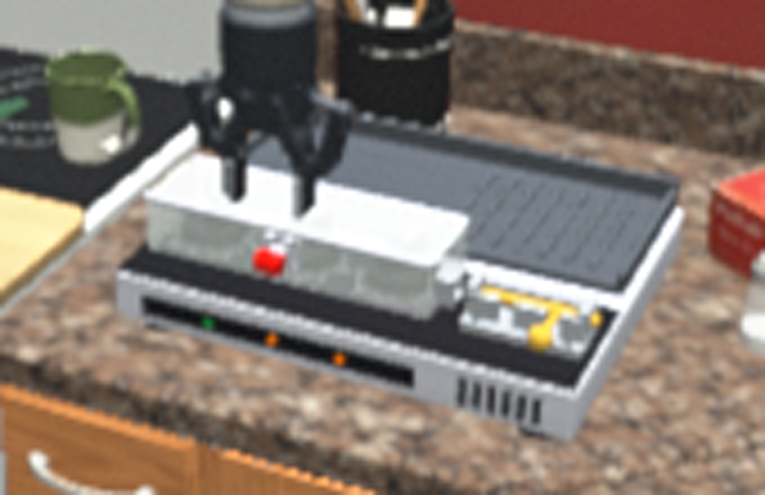

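```bash
python3 -m crank '[[-0.2,-0.1,-4.6,0,0,0,0],[-0.2,-0.1,-4.6,0,0,0,0],[-0.2,-0.1,-4.6,0,0,0,0],[-0.2,-0.1,-4.6,0,0,0,0],[-0.2,0,-4.6,0,0,0,0]]' 30 && python3 -m crank '[[-0.2,0,0,0,0,0,0],[-0.2,0,0,0,0,0,0],[-0.2,0,0,0,0,0,0]]' && python3 to.py .4217 -.318 .082 && python3 - <<'E'
from h import *
c=cam("wrist","w29")
for t in ["bolt_ball"]:
    r=place_of(t,"wrist"); print([(x["location"],x["p"],atz(c,x["location"],.085)) for x in r])
E
```

```text
time: 53.0
eef_pos: [0.4223, -0.3196, 0.157]
tcp_rot: [0.011, 1.0, 0.001, -0.0]
contact_force: [0.8, 0.5, 0.8]
opening: 0.604
time: 53.3
eef_pos: [0.4224, -0.3168, 0.157]
tcp_rot: [0.011, 1.0, 0.001, -0.001]
contact_force: [-0.4, 0.9, -0.1]
opening: 0.602
[ 0.4224 -0.3168  0.157 ] yaw -0.021119721917083778 tilt [-0.0013  0.0018 -1.    ]
cm [ 0.0617 -0.1347  7.4971] rows 1.4997140488943963
[([250.1, 205.0], 0.59, array([ 0.4201, -0.3197,  0.085 ]))]
```

View pics/w29.png

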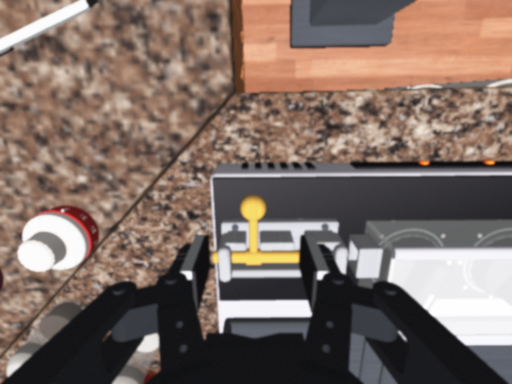

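```bash
python3 -m crank '[[-0.2,0.05,-0.15,2.5,0,0,0],[-0.2,0,0,2.5,0,0,0],[-0.2,0,0,2.4,0,0,0],[-0.2,0,0,0,0,0,0],[-0.2,0,0,0,0,0,0]]' && python3 -m crank '[[1,0,0,0,0,0,0],[1,0,0,0,0,0,0],[1,0,0,0,0,0,0],[1,0,0,0,0,0,0],[1,0,0,0,0,0,0]]' 30 && python3 -m crank '[[1,-0.1,0,-0.85,0,0,0],[1,-0.25,0,-0.8,0,0,0],[1,-0.4,0,-0.75,0,0,0],[1,-0.55,0,-0.65,0,0,0],[1,-0.65,0,-0.55,0,0,0]]' && python3 -m crank '[[1,-0.8,0,-0.4,0,0,0],[1,0,0,0,0,0,0],[1,0,0,0,0,0,0]]' && python3 - <<'E'
from h import *
c=cam("wrist","w30");cam("scene","s30",(250,160,370,250),5)
E
```

```text
time: 53.9
eef_pos: [0.4224, -0.3186, 0.0841]
tcp_rot: [0.01, 1.0, 0.0, -0.0]
contact_force: [-0.6, -0.8, -0.0]
opening: 0.601
time: 54.4
eef_pos: [0.423, -0.3188, 0.0856]
tcp_rot: [0.011, 1.0, 0.001, 0.001]
contact_force: [-0.3, 5.3, 4.0]
opening: 0.209
time: 54.9
eef_pos: [0.4413, -0.319, 0.1201]
tcp_rot: [0.011, 1.0, 0.001, -0.001]
contact_force: [-2.3, 5.0, -2.0]
opening: 0.207
time: 55.2
eef_pos: [0.4502, -0.3193, 0.1241]
tcp_rot: [0.011, 1.0, 0.001, -0.0]
contact_force: [-0.7, 5.1, -0.6]
opening: 0.206
```

View pics/w30.png

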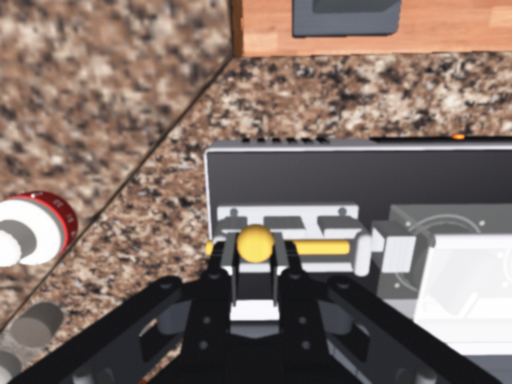

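View pics/s30.png

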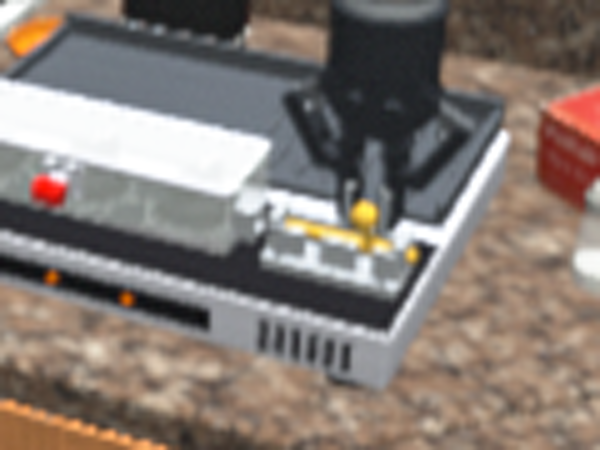

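```bash
python3 -m crank '[[1,0,1,0,0,0,0],[1,0,1,0,0,0,0],[1,0,1,0,0,0,0],[1,0,0.9,0,0,0,0],[1,0,0,0,0,0,0]]' && python3 -m crank '[[1,0,0.1,0,0,0,0],[1,0,0,0,0,0,0]]' && python3 - <<'E'
from h import *
c=cam("wrist","w31")
E
```

```text
time: 55.8
eef_pos: [0.4505, -0.2803, 0.1246]
tcp_rot: [0.009, 1.0, -0.0, -0.0]
contact_force: [-3.0, -0.6, 1.0]
opening: 0.2
time: 56.0
eef_pos: [0.4505, -0.2803, 0.1246]
tcp_rot: [0.01, 1.0, -0.0, -0.0]
contact_force: [-3.4, -0.5, 3.8]
opening: 0.201
```

View pics/w31.png

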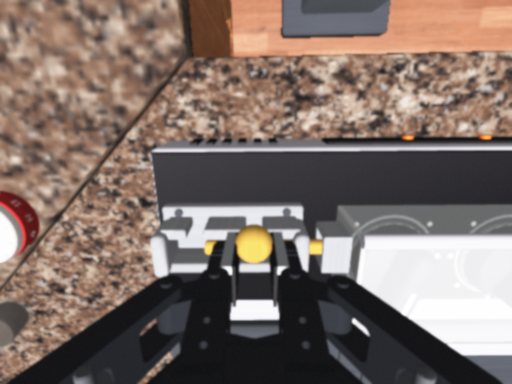

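```bash
python3 -m crank '[[1,0,0.15,0,0,0,0],[1,0,0,0,0,0,0],[1,0,0,0,0,0,0]]'; python3 -m crank '[[1,0,0.1,0,0,0,0],[1,0,0,0,0,0,0],[1,0,0,0,0,0,0]]'
```

```text
time: 56.35
eef_pos: [0.4508, -0.28, 0.1248]
tcp_rot: [0.011, 1.0, -0.001, 0.0]
contact_force: [-4.5, -3.5, 3.4]
opening: 0.205
time: 56.65
eef_pos: [0.4511, -0.2799, 0.1249]
tcp_rot: [0.011, 1.0, -0.003, 0.001]
contact_force: [-2.9, -6.1, 2.5]
opening: 0.207
```

```bash
python3 -m crank '[[1,0.8,-0.2,0.4,0,0,0],[1,0.65,0,0.55,0,0,0],[1,0.55,0,0.65,0,0,0],[1,0.4,0,0.75,0,0,0],[1,0.25,0,0.8,0,0,0]]' && python3 -m crank '[[1,0.1,0,0.8,0,0,0],[1,0,0,0,0,0,0],[1,0,0,0,0,0,0]]' && python3 - <<'E'
from h import *
c=cam("wrist","w32")
E
```

```text
time: 57.15
eef_pos: [0.4246, -0.2801, 0.0928]
tcp_rot: [0.011, 1.0, -0.001, 0.001]
contact_force: [2.2, -3.9, 3.1]
opening: 0.198
time: 57.45
eef_pos: [0.4243, -0.2803, 0.0863]
tcp_rot: [0.011, 1.0, -0.001, 0.001]
contact_force: [-0.1, -0.8, 11.1]
opening: 0.203
```

View pics/w32.png

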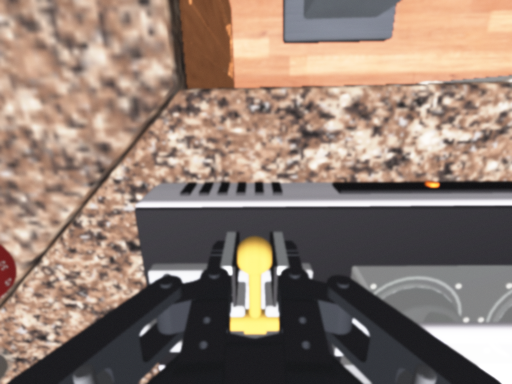

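```bash
python3 -m crank '[[-0.2,0,0,0,0,0,0],[-0.2,0,0,0,0,0,0],[-0.2,0,0,0,0,0,0],[-0.2,0,0,-3,0,0,0],[-0.2,0,0,-4,0,0,0]]' && python3 -m crank '[[-0.2,0,0,-4,0,0,0],[-0.2,0,0,-4,0,0,0],[-0.2,0,2,-4,0,0,0],[-0.2,0,2,0,0,0,0],[-0.2,0,0,0,0,0,0]]' && python3 - <<'E'
from h import *
c=cam("wrist"); cv2.imwrite("pics/w33.png",cv2.resize(c["color"][60:300,60:400,::-1],None,fx=2.3,fy=2.3,interpolation=cv2.INTER_CUBIC))
print(get_state()["eef_pos"])
for t,z in [("bolt_ball",.085),("guard_tab",.092),("bolt_axis",.085)]:
    r=place_of(t,"wrist"); print(t,[(np.round(x["location"],1),round(x["p"],2),atz(c,x["location"],z)) for x in r])
cam("scene","s33",(200,140,370,250),4.5);cam("side","d33",(190,110,340,310),3)
E
```

```text
time: 58.0
eef_pos: [0.421, -0.2768, 0.1514]
tcp_rot: [0.011, 1.0, 0.003, -0.003]
contact_force: [0.0, -0.4, 0.2]
opening: 0.6
time: 58.5
eef_pos: [0.4241, -0.2375, 0.2752]
tcp_rot: [0.01, 1.0, -0.0, 0.001]
contact_force: [-0.3, -0.8, -0.9]
opening: 0.601
[ 0.4237 -0.238   0.2738]
bolt_ball [(array([215.8, 169.5]), 0.58, array([ 0.4235, -0.2825,  0.085 ]))]
guard_tab [(array([381.4, 165.4]), 0.97, array([ 0.4204, -0.0921,  0.092 ]))]
bolt_axis [(array([217.9, 203.4]), 0.85, array([ 0.4662, -0.2827,  0.085 ]))]
```

View pics/w33.png

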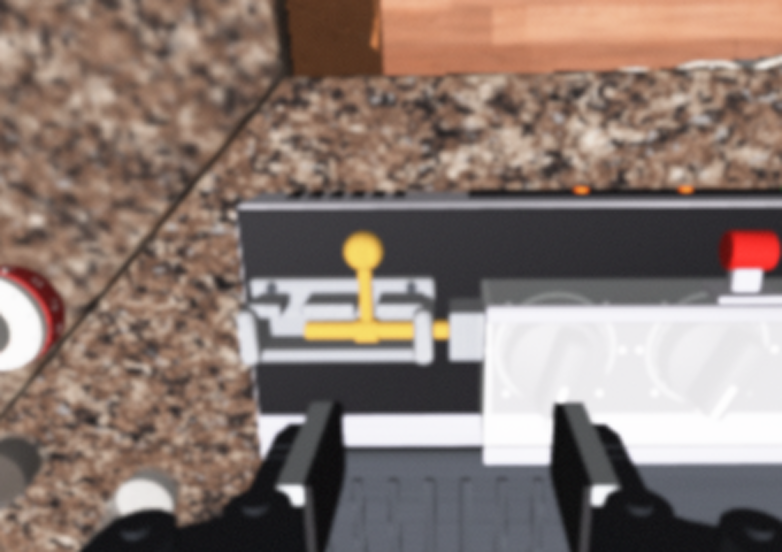

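View pics/s33.png

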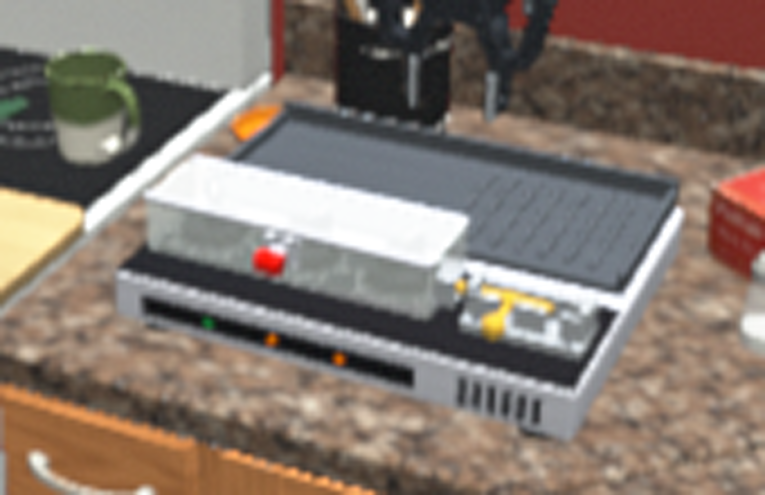

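View pics/d33.png

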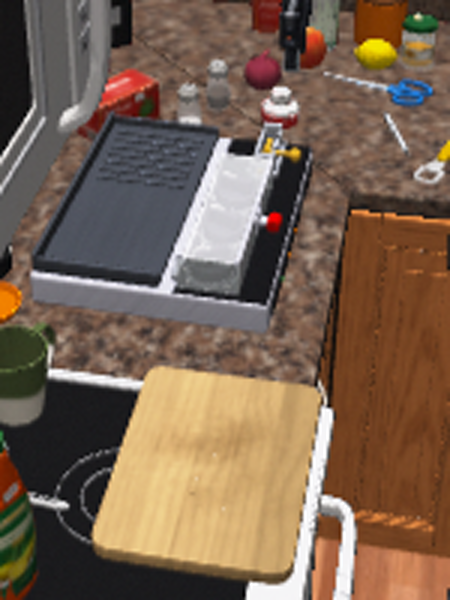

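```bash
python3 -c "
from plant import *
print(sign_off()); print(get_state()['time'])"
```

```text
the job is handed in; nothing more can be done
None
the job is handed in; nothing more can be done
```

The job is handed in, at about 59 s of the 210 s allowed. All three knobs are on their shafts, the guard is shut and the bolt is locked again.

**What I did:**
- I lifted the bolt's handle out of its notch, slid the bolt out 38 mm and laid the handle in the outer notch.
- I swung the guard up to about 1.58 rad; I had aimed for 1.68.
- All three knobs were there. I pushed one onto each shaft, turned to the shaft angles measured from the camera (left +0.50, middle −0.46, right −0.32 rad).
- I then shut the guard, slid the bolt in to its stop and laid the handle back in its notch.

**Last checks:**
- **Knobs:** pressing on each one met a hard stop with its top 102 mm above the worktop, which is flat on the deck. The right knob slipped about 1.5 mm in the grip while going on, but still passed this check.
- **Guard:** after I let go of the tab, the guard stood about 4 mm open. I pressed the tab down to a hard stop, and the pictures then matched the start.
- **Bolt:** it is through the staple with the handle down, and the ball sits where it was at the start.
- **Other things:** the bystanders in view looked undisturbed. No knob was knocked aside that I saw.

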